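# Feel out the full carton and slide it into the loading bay

### The arm

A 6-joint arm with a two-finger parallel gripper is mounted at the origin on a cart in front of the work surface, level with it; the furniture and walls round the work are solid. World frame = base frame: x ahead of the robot, y to its left, z up, the work surface at z = 0. Lengths are in m, angles in degrees, forces in N, time in s.
With the tool pointing down it reaches from about 0.4 to 0.825 m from the base axis. Payload 7 kg.
Tool frame: the origin (TCP) lies between the finger pads; the fingertips stand 11 mm ahead of it and the grasp point (between the pads) lies 8 mm behind it (r.tcp_to_tips is the distance from the TCP to the fingertips, in m); x points along the fingers, y is the direction in which the jaws open and shut, and the axes are right-handed (so a half turn about x gives the same grasp; the last joint's range is limited). The gripper opens to 88 mm and grips with 3 to 60 N. Pads are 19 mm wide; open, the fingers measure 130 mm over their backs; the gripper's body (78 mm by 193 mm) begins 47 mm behind the grasp point.
Start: joints at [16.507, 20.546, 0.682, 0, -70.136, -16.507], TCP at [0.675, -0, 0.238] pointing down, gripper open.
Joint ranges: [-176.03, 176.03], [-82.01, 121.73], [-58.28, 71.71], [-173.87, 95.51], [-174.79, -0.11], [-173.66, 173.66]. Speed limits (degrees/s): [136.94, 136.94, 172.46, 180, 180, 180].

### API

Orientations are given as [roll, pitch, yaw] about the fixed x, y, z axes, in that order (R = Rz(yaw) Ry(pitch) Rx(roll)).
In Python, from plant import r gives the robot as it stands.
- The arm moves only by the tool arm_command, never from a script. Its argument "plan" is a list of rows, each an object of numbers: "dx", "dy", "dz": the shift along the tool's x, y, z each as a share of 0.02 m, from -1 to 1; "wx", "wy", "wz": the turn, a rotation vector about the tool's x, y, z each as a share of 0.08 rad, from -1 to 1. In form: [{"dx": .., "dy": .., "dz": .., "wx": .., "wy": .., "wz": ..}, ...]. A call has 1 to 20 rows; each row shifts and turns the pose as measured when the row begins, along the tool's axes as they then stand; what a row does not reach is not made up. A row lasts 1/12 s, in which the tool goes at most 41.7 mm and 7.16 degrees, less where a joint would pass 70% of its speed; a pose out of reach is approached as far as the arm can. A call with a number of a shift or a turn outside -1 to 1 is refused whole. A call with a gripper value outside its range is refused whole. "fingers" is the closure, from -1 (fully open) to 1 (shut), so that 0 is half open, set as the call begins (left out, the last holds). The fingers move at their own pace and stop on an object; "force" is the grip in N (left out, the last holds). Time passes only in rows, so rows that do not move let the fingers close. It gives the time, the measured TCP pose, the force and the opening at its end, in the units of the state.
- r.get_state(): the state, without advancing time (a new reading comes with each control period).
- r.capture(name): name is "scene" or "side" or "wrist"; returns (picture, depth): 384x512x3 uint8, red, green, blue; 384x512 float32, m along the optical axis (not along the pixel's ray), 0 where there is no reading.
- r.camera_model(name): a dict with "vertical_fov" (degrees; the focal length in pixels is half the picture's height over the tangent of half this angle, whatever the lens; pixels are square), "cx", "cy" (the principal point, pixels), "R" (3x3) and "t" (3): a world point X has camera coordinates R X + t. Camera axes: x right, y down, z forward; pixel columns grow to the right and rows downward; lengths in m; the calibration is good to about 2 mm. A picture is of the moment at which its call begins: read the wrist's pose just before it. camera_model takes no time and is no camera call; for the wrist camera it gives the pose at the moment of the call.
- r.close_job(): hands the job in, once; it reports no verdict.
Trained networks look in the newest picture that a camera, given by its name, has taken for a name from the list of things; names that differ only in an ending like _2 or _b are one class to them, and where a whole thing is asked for, a point or a joint stands for the part that bears it (a point fixed in the world has none). Each returns a list of dicts, best first, with "score" (0 to 1); they miss things now and then, are a little off and sometimes report something else, mostly with a low value. They report only what shows in the picture. A call takes as long as a camera call. They do not tell look-alikes from the thing itself.
- r.cut_out(camera, query): "mask" (384x512 bool, what is visible of it) and "bbox" ([left, top, width, height] in pixels, round what is visible of it).
- r.spot_point(camera, query): "centre" ([column, row] in pixels: a listed point, or the origin of a listed thing).
The state is a dict: "time_s": time; "joints": joint angles; "qd": joint speeds; "joint_torque": joint torques, N m; "tcp_pos": TCP position; "eef_rot": TCP orientation; "contact_force": force on the tool from outside, world axes, zero at the start; "moment": the same for the moment, N m; "gripper_width": finger opening in m.
Only numpy, scipy, OpenCV 4.12 (cv2) and the standard library are available. Lean on these libraries where they do the work, as an engineer would, in place of code of your own. Each camera call takes 0.05 s, during which the arm holds its last target.

### The job

Three closed cartons that look the same stand on the bench: one still holds a full tin, the other two are empty. Feel their weight by raising one end of a carton slightly while its other end stays on the bench, and leave the empty ones standing where they are. Slide the full one along the bench, never lifting it clear or tipping it far, lengthwise into the steel loading bay until it is fully home against the end stop, pushing gently; then let go, and disturb nothing else.

Things in the scene. Friction and masses are not known exactly. Their poses are not given: they have to be found in the camera images.
- carton_a: closed brown cardboard carton, paper tape on its lid, 120 (its x) x 60 (y) x 70 (z, up) mm; origin at the centre of its underside. Loose, looks just like the other two, finger room on both long sides. The full one weighs 0.68 to 0.88 kg, an empty one 0.18 to 0.21 kg, in the middle. Lifting an end takes half of that, or more if a firm grip does not turn with the tilt
- carton_b: closed brown cardboard carton, paper tape on its lid, 120 (its x) x 60 (y) x 70 (z, up) mm; origin at the centre of its underside. Loose, looks just like the other two, finger room on both long sides. The full one weighs 0.68 to 0.88 kg, an empty one 0.18 to 0.21 kg, in the middle. Lifting an end takes half of that, or more if a firm grip does not turn with the tilt
- carton_c: closed brown cardboard carton, paper tape on its lid, 120 (its x) x 60 (y) x 70 (z, up) mm; origin at the centre of its underside. Loose, looks just like the other two, finger room on both long sides. The full one weighs 0.68 to 0.88 kg, an empty one 0.18 to 0.21 kg, in the middle. Lifting an end takes half of that, or more if a firm grip does not turn with the tilt
- carton_a_near (a point): midpoint of the carton's lower edge at its -x end (60 mm from its origin)
- carton_a_far (a point): midpoint of the carton's lower edge at its +x end
- carton_b_near (a point): midpoint of the carton's lower edge at its -x end (60 mm from its origin)
- carton_b_far (a point): midpoint of the carton's lower edge at its +x end
- carton_c_near (a point): midpoint of the carton's lower edge at its -x end (60 mm from its origin)
- carton_c_far (a point): midpoint of the carton's lower edge at its +x end
- bay: loading bay fixed to the bench: two steel guide rails 18 mm high, 68 mm apart inside, no floor, a rigid end stop 34 mm high across its +x end, open at its -x end, towards the robot. Origin: on the bench midway between the rails, where the centre of a carton's underside stands when fully home (120 mm side along the rails). Bay about 105 mm wide over all
- bay_stop (a point): middle of the end stop's inner face at bench height, 60 mm along +x from the bay's origin
- bay_mouth (a point): middle of the flared mouth of the rails at bench height, 52 mm along -x from the bay's origin; the straight rails begin at 26 mm. Between the robot and the row of cartons and bay the bench is clear, for sliding
- mug: pale mug with a handle, 83x117x94 mm, origin under its centre; to be left alone
- pepper_shaker: clear shaker with a grey top, 44x44x90 mm, origin under its centre; to be left alone
- small_bowl: small white bowl, 110 mm across, 49 mm high, origin under its centre; to be left alone
- yoghurt_pot: small white and blue tub with a foil lid, 72x71x72 mm, origin under its centre; to be left alone
Things that resemble listed ones, but are neither listed nor needed, are in the scene too. What is shaped like the carton_c but orange or yellow is not meant.

How it is judged:
By the outcome, as a careful person would: the job done as asked, in the order asked, and still so for the second after the job is handed in, with the robot touching nothing.
It also fails if it takes over 67 s, if anything falls off the work surface, if the arm or the gripper's body presses on something with over 40 N, if the wrist force passes 120 N, or if a joint passes its speed limit or range.

## Working session

There is one attempt and no reset: what is moved stays moved. The work goes in short steps, Python scripts to look and compute and a tool call to move; the robot and the scene stay as the last step left them, time stands still between calls to the robot, and variables do not carry over. Pictures are saved under pics/ and viewed, and the job is handed in when it is done.

Besides the shell and the picture viewer there is one more tool, called after "Emit:" as name(argument=value, ...), one argument or row to a line, values as JSON. arm_command: Moves the arm, as the interface text tells. Shift numbers are shares of 0.02 m and turn numbers shares of 0.08 rad, none past 1 either way. Its arguments: {"type":"object","properties":{"plan":{"type":"array","items":{"type":"object","properties":{"dx":{"type":"number"},"dy":{"type":"number"},"dz":{"type":"number"},"wx":{"type":"number"},"wy":{"type":"number"},"wz":{"type":"number"}}}},"fingers":{"type":"number"},"force":{"type":"number"}},"required":["plan"]}

```bash
ls; mkdir -p pics; cat > look.py <<'E'
import cv2,numpy as np
from plant import r
def snap(cam,fn):
    m=r.camera_model(cam); p,d=r.capture(cam); cv2.imwrite('pics/'+fn,p[:,:,::-1]); np.savez('pics/'+fn+'.npz',p=p,d=d,R=m['R'],t=m['t'],f=192/np.tan(np.radians(m['vertical_fov'])/2),cx=m['cx'],cy=m['cy']); return p,d
def world(z):
    v,u=np.mgrid[0:384,0:512]; d=z['d']; c=np.stack([(u-z['cx'])/z['f']*d,(v-z['cy'])/z['f']*d,d],-1)
    return (c-z['t'])@np.array(z['R'])
E
python3 - <<'E'
from look import *
print(r.get_state())
for c in ('scene','side','wrist'):
    snap(c,c+'0.png')
    for q in ('carton_a','bay','mug','pepper_shaker','small_bowl','yoghurt_pot'):
        for o in r.cut_out(c,q): print(c,q,round(o['score'],2),o['bbox'])
print(r.get_state()['time_s'])
E
```

```text
pics
{'time_s': 0.0, 'joints': array([ 1.65062051e+01,  2.05919534e+01,  6.33542238e-01, -2.09954993e-02,
       -7.01345164e+01, -1.65073317e+01]), 'qd': array([-0.00233455, -0.0222001 ,  0.0094875 , -0.15358981,  0.02022217,
        0.00249609]), 'joint_torque': array([-8.00930356e-04, -5.82726967e+01,  2.93058443e+01,  6.99745238e+00,
        6.93249181e-03, -2.06530804e-04]), 'tcp_pos': array([ 6.74531911e-01, -2.71555508e-05,  2.36612299e-01]), 'eef_rot': array([  94.51801557,   89.9049988 , -175.4902616 ]), 'contact_force': array([-0.25717795, -0.28866221,  0.19720182]), 'moment': array([-0.01660132, -0.0135331 , -0.01163389]), 'gripper_width': 0.08745777840888107}
scene carton_a 0.93 [195.7, 187.7, 31.0, 34.7]
scene carton_a 0.86 [248.9, 193.4, 39.2, 27.5]
scene carton_a 0.86 [255.2, 221.5, 40.7, 32.3]
scene carton_a 0.74 [251.1, 162.9, 34.5, 26.6]
scene carton_a 0.73 [206.0, 219.4, 25.4, 39.2]
scene carton_a 0.21 [247.2, 151.7, 33.1, 18.5]
scene bay 0.71 [249.3, 153.7, 31.5, 11.7]
scene mug 0.93 [234.7, 118.2, 17.6, 24.7]
scene mug 0.21 [299.4, 205.8, 22.4, 25.9]
scene pepper
[... 186 characters left out ...]
arton_a 0.75 [265.5, 223.1, 48.3, 36.2]
side carton_a 0.65 [255.8, 158.0, 33.7, 33.2]
side carton_a 0.58 [194.8, 188.7, 37.5, 38.3]
side bay 0.51 [256.3, 161.7, 37.9, 29.4]
side mug 0.93 [231.6, 110.1, 20.6, 30.9]
side pepper_shaker 0.62 [320.6, 183.9, 14.3, 22.8]
side small_bowl 0.67 [317.5, 202.2, 38.7, 27.0]
side yoghurt_pot 0.62 [303.3, 268.4, 36.9, 35.4]
wrist carton_a 0.91 [456.9, 45.9, 55.1, 125.3]
wrist carton_a 0.75 [234.5, 202.8, 114.8, 58.8]
wrist carton_a 0.61 [249.6, 47.7, 141.7, 81.9]
wrist bay 0.76 [250.2, 316.2, 85.8, 7.8]
wrist pepper_shaker 0.87 [106.0, 79.2, 63.3, 42.4]
wrist pepper_shaker 0.31 [234.6, 201.5, 114.3, 59.8]
wrist small_bowl 0.92 [78.5, 2.6, 111.5, 35.7]
1.05
```

```bash
python3 - <<'E'
import cv2
for c in ('scene','side'):
    i=cv2.imread(f'pics/{c}0.png'); cv2.imwrite(f'pics/{c}0c.png',cv2.resize(i[90:330,150:410],None,fx=2.5,fy=2.5,interpolation=2))
E
```

```text
(no output)
```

View pics/scene0c.png

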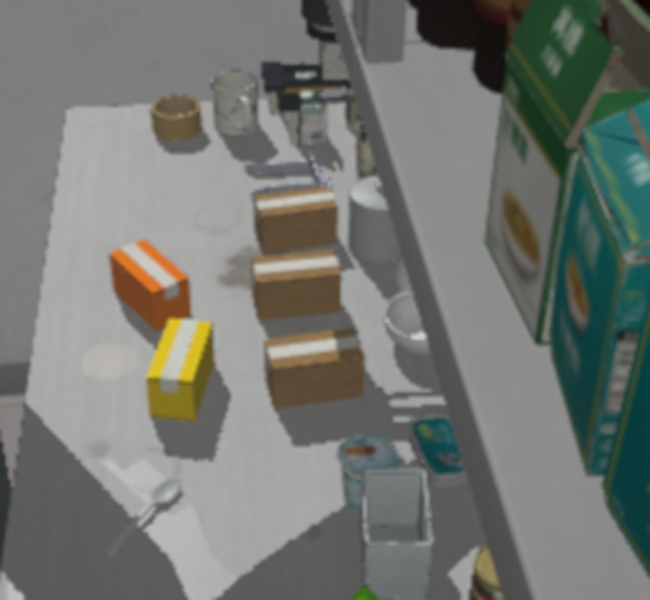

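View pics/side0c.png

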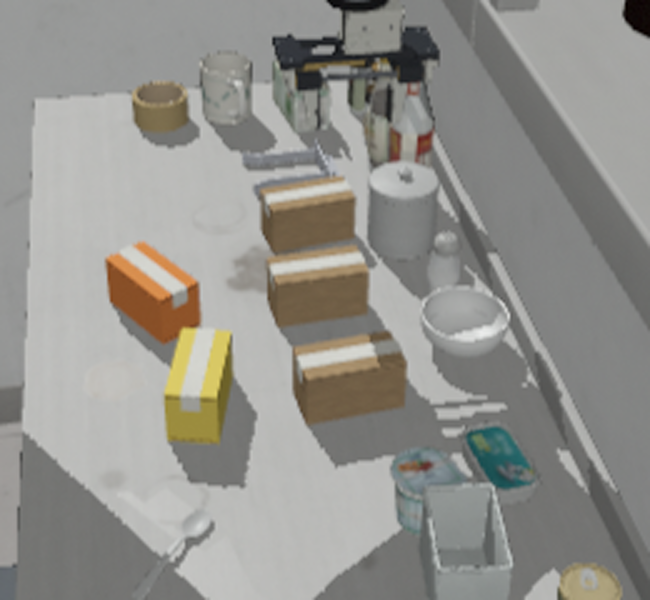

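View pics/wrist0.png

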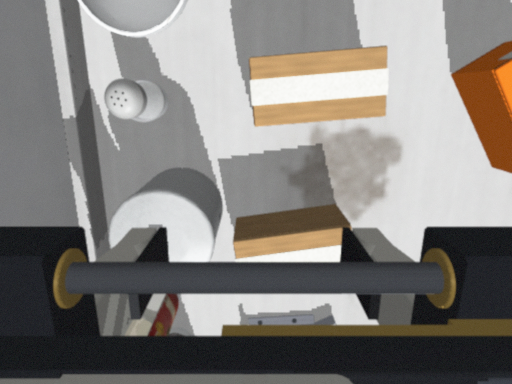

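The scene crop shows three brown cartons in a row (full-picture pixels about (268,178), (268,206) and (275,237)). The orange (211,205) and yellow (219,238) look-alikes are excluded. The steel bay is at about (265,158), behind the first carton. Next I'll measure them.

```bash
cat >> look.py <<'E'
def cartons(fn,zlo=.060,zhi=.080):
    z=np.load('pics/'+fn+'.npz'); W=world(z); m=((W[...,2]>zlo)&(W[...,2]<zhi)&(z['d']>0)&(W[...,0]>.25)&(W[...,0]<1)).astype(np.uint8)
    n,l,s,c=cv2.connectedComponentsWithStats(m)
    for i in range(1,n):
        if s[i,4]<60: continue
        P=W[l==i]; rc=cv2.minAreaRect((P[:,:2]*1000).astype(np.float32))
        col=z['p'][l==i].mean(0)
        print(fn,s[i].tolist(),'rect mm',np.round(rc[0],1),np.round(rc[1],1),round(rc[2],1),'z',P[:,2].mean().round(4),col.astype(int))
E
python3 - <<'E'
from look import *
for c in ('scene','side','wrist'): cartons(c+'0.png')
for c in ('scene','side','wrist'):
    z=np.load(f'pics/{c}0.png.npz'); W=world(z)
    print(c,'cam',np.round(-z['t']@z['R'],3))
    m=(np.abs(W[...,2]-.018)<.004)&(z['d']>0)&(W[...,0]>.4)&(W[...,0]<.8)
    for b,(y0,y1) in enumerate([(-.5,.5)]): 
        n,l,s,cc=cv2.connectedComponentsWithStats((m).astype(np.uint8))
        for i in range(1,n):
            if s[i,4]>15: P=W[l==i]; print(s[i].tolist(),P.min(0).round(3),P.max(0).round(3))
E
```

```text
scene0.png [178, 104, 99, 10, 367] rect mm [491.9 659.5] [478.5  38.8] 0.7 z 0.0702 [123 125 125]
scene0.png [235, 126, 18, 11, 76] rect mm [559.2 421.3] [67.7 77.4] 89.2 z 0.0698 [117 118 114]
scene0.png [251, 165, 34, 13, 318] rect mm [632.7  89.5] [120.7  74.7] 6.7 z 0.0682 [148 133 111]
scene0.png [289, 172, 18, 12, 83] rect mm [734.1  24.2] [26.9 77.4] 49.8 z 0.0699 [ 99 100 100]
scene0.png [193, 186, 32, 23, 387] rect mm [406.  -59.5] [ 63.3 134.2] 31.5 z 0.0684 [192 136  95]
scene0.png [250, 190, 36, 16, 399] rect mm [617.7 -81.7] [122.   68.5] 4.5 z 0.0685 [149 134 111]
scene0.png [208, 218, 27, 27, 498] rect mm [ 449.6 -250.5] [127.7  62.3] 75.6 z 0.0688 [196 181  96]
scene0.png [255, 221, 41, 19, 519] rect mm [ 623.3 -264.1] [121.3  68.2] 6.1 z 0.0688 [137 123 102]
scene0.png [285, 264, 27, 18, 324] rect mm [ 666. -456.] [73.9 63.1] 7.7 z 0.0692 [ 94 101 102]
scene0.png [296, 280, 24, 19, 129] rect mm [ 697.5 -517.8] [40.6 81. ] 45.5 z 0.0697 [110 116 115]
scene0.png [296, 309, 26, 7, 133] rect mm [ 674.9 -608.9] [ 9.1 66.6] 82.9 z 0.0702 [111 116 116]
scene0.png [339, 309,
[... 4265 characters left out ...]
022]
[321, 334, 31, 31, 172] [ 0.634 -0.682  0.014] [ 0.708 -0.59   0.022]
[371, 337, 24, 15, 59] [ 0.751 -0.659  0.014] [ 0.799 -0.62   0.022]
[307, 348, 14, 16, 25] [ 0.595 -0.671  0.014] [ 0.616 -0.626  0.022]
wrist cam [ 0.674 -0.074  0.384]
[125, 0, 55, 30, 402] [ 0.747 -0.161  0.014] [ 0.8   -0.134  0.022]
[459, 42, 53, 128, 555] [ 0.401 -0.122  0.014] [0.464 0.007 0.022]
[158, 84, 9, 33, 39] [ 0.766 -0.082  0.014] [ 0.775 -0.05   0.022]
[157, 169, 65, 38, 137] [0.712 0.007 0.014] [0.781 0.05  0.022]
[236, 208, 105, 16, 258] [0.577 0.052 0.014] [0.695 0.07  0.022]
[177, 293, 4, 12, 20] [0.766 0.162 0.014] [0.769 0.18  0.019]
[169, 332, 17, 4, 47] [0.763 0.222 0.014] [0.784 0.226 0.019]
```

Emit:
arm_command(
  plan=[
    {"wx": 1},
    {"wx": 1},
    {"wx": 1},
    {"wx": 1},
    {"wx": 1},
    {"wx": 1},
    {"wx": 1},
    {"wx": 1},
    {"wx": 1},
    {"wx": 1},
    {"wx": 1},
    {"wx": 1},
    {"wx": 1},
    {"wx": 1},
    {"wx": 1},
    {"wx": 1},
    {"wx": 1},
    {"wx": 1},
  ],
  fingers=-1,
  force=10,
)

```text
schema error: expected keys dx, dy, dz, wx, wy, wz
```

Emit:
arm_command(
  plan=[
    {"dx": 0,"dy": 0,"dz": 0,"wx": 1,"wy": 0,"wz": 0},
    {"dx": 0,"dy": 0,"dz": 0,"wx": 1,"wy": 0,"wz": 0},
    {"dx": 0,"dy": 0,"dz": 0,"wx": 1,"wy": 0,"wz": 0},
    {"dx": 0,"dy": 0,"dz": 0,"wx": 1,"wy": 0,"wz": 0},
    {"dx": 0,"dy": 0,"dz": 0,"wx": 1,"wy": 0,"wz": 0},
    {"dx": 0,"dy": 0,"dz": 0,"wx": 1,"wy": 0,"wz": 0},
    {"dx": 0,"dy": 0,"dz": 0,"wx": 1,"wy": 0,"wz": 0},
    {"dx": 0,"dy": 0,"dz": 0,"wx": 1,"wy": 0,"wz": 0},
    {"dx": 0,"dy": 0,"dz": 0,"wx": 1,"wy": 0,"wz": 0},
    {"dx": 0,"dy": 0,"dz": 0,"wx": 1,"wy": 0,"wz": 0},
    {"dx": 0,"dy": 0,"dz": 0,"wx": 1,"wy": 0,"wz": 0},
    {"dx": 0,"dy": 0,"dz": 0,"wx": 1,"wy": 0,"wz": 0},
    {"dx": 0,"dy": 0,"dz": 0,"wx": 1,"wy": 0,"wz": 0},
    {"dx": 0,"dy": 0,"dz": 0,"wx": 1,"wy": 0,"wz": 0},
    {"dx": 0,"dy": 0,"dz": 0,"wx": 1,"wy": 0,"wz": 0},
    {"dx": 0,"dy": 0,"dz": 0,"wx": 1,"wy": 0,"wz": 0},
    {"dx": 0,"dy": 0,"dz": 0,"wx": 1,"wy": 0,"wz": 0},
    {"dx": 0,"dy": 0,"dz": 0,"wx": 1,"wy": 0,"wz": 0},
  ],
  fingers=-1,
  force=10,
)

```text
time_s: 2.55
tcp_pos: [0.675, -0.0, 0.2376]
eef_rot: [-6.1, 90.0, -2.5]
contact_force: [0.7, -0.3, -0.3]
gripper_width: 0.0876
```

Emit:
arm_command(
  plan=[
    {"dx": 0,"dy": 1,"dz": -0.6,"wx": 0,"wy": 0,"wz": 0},
    {"dx": 0,"dy": 1,"dz": -0.6,"wx": 0,"wy": 0,"wz": 0},
    {"dx": 0,"dy": 1,"dz": -0.6,"wx": 0,"wy": 0,"wz": 0},
    {"dx": 0,"dy": 1,"dz": -0.6,"wx": 0,"wy": 0,"wz": 0},
    {"dx": 0,"dy": 1,"dz": -0.6,"wx": 0,"wy": 0,"wz": 0},
    {"dx": 0,"dy": 1,"dz": -0.6,"wx": 0,"wy": 0,"wz": 0},
    {"dx": 0,"dy": 0,"dz": 0,"wx": 0,"wy": 0,"wz": 0},
  ],
)

```text
time_s: 3.13
tcp_pos: [0.5937, 0.1183, 0.2365]
eef_rot: [-141.6, 90.0, -138.7]
contact_force: [-0.5, -0.4, -0.3]
gripper_width: 0.0876
```

```bash
cat >> look.py <<'E'
from scipy.spatial.transform import Rotation as Ro
def st():
    s=r.get_state(); R=Ro.from_euler('xyz',s['eef_rot'],degrees=True).as_matrix()
    print('t',round(s['time_s'],2),'tcp',np.round(s['tcp_pos'],4),'F',np.round(s['contact_force'],2),'M',np.round(s['moment'],2),'w',round(s['gripper_width'],4),'yaw(toolz)',np.degrees(np.arctan2(-R[0,1],R[1,1])).round(2),'toolx',R[:,0].round(3))
    return s,R
E
python3 - <<'E'
from look import *
st(); snap('wrist','w1.png'); cartons('w1.png')
for q in ('bay','bay_stop','bay_mouth'):
    print(q,[(round(o['score'],2),np.round(o['centre'],1)) for o in r.spot_point('wrist',q)])
st()
E
```

```text
t 3.13 tcp [0.5937 0.1183 0.2365] F [-0.52 -0.43 -0.32] M [-0.08 -0.07  0.04] w 0.0876 yaw(toolz) 2.93 toolx [-0. -0. -1.]
w1.png [3, 0, 32, 13, 250] rect mm [458.1 -85.3] [ 8.2 23. ] 7.0 z 0.0664 [186  97  27]
w1.png [4, 123, 90, 121, 6991] rect mm [616.  -77.7] [120.6  61.3] 4.6 z 0.0687 [169 150 124]
w1.png [186, 147, 75, 115, 6910] rect mm [630.6  91.4] [118.5  60.1] 8.3 z 0.0693 [196 175 146]
w1.png [208, 293, 25, 31, 224] rect mm [735.6  93.6] [47.9  6.9] 31.7 z 0.0716 [149 151 153]
w1.png [347, 317, 32, 7, 153] rect mm [753.4 246.1] [ 6.2 32.6] 9.6 z 0.0647 [105  98  82]
bay [(0.56, array([ 91.8, 218.6]))]
bay_stop []
bay_mouth []
t 3.33 tcp [0.5957 0.1155 0.2362] F [-0.99 -0.17  0.67] M [-0.04 -0.11  0.05] w 0.0874 yaw(toolz) 2.83 toolx [-0.    -0.001 -1.   ]
```

View pics/w1.png

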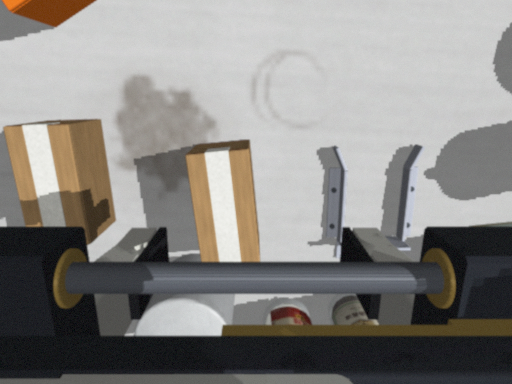

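```bash
python3 - <<'E'
from look import *
z=np.load('pics/w1.png.npz'); W=world(z)
i=cv2.imread('pics/w1.png')[130:260,310:450]; cv2.imwrite('pics/w1c.png',cv2.resize(i,None,fx=4.5,fy=4.5,interpolation=2))
for row in range(145,262,6):
    c=W[row,315:440]
    h=[f"{u+315}:({p[0]:.3f},{p[1]:.3f},{p[2]:.3f})" for u,p in enumerate(c) if p[2]>.011]
    # groups
    us=[u+315 for u,p in enumerate(c) if p[2]>.012]
    g=[]; 
    for u in us:
        if g and u-g[-1][-1]<=2: g[-1].append(u)
        else: g.append([u])
    print(row,[(a[0],a[-1],np.round(W[row,a[0]],3).tolist(),np.round(W[row,a[-1]],3).tolist()) for a in g])
E
```

```text
145 [(421, 421, [0.564, 0.3, 0.012], [0.564, 0.3, 0.012])]
151 [(337, 340, [0.575, 0.208, 0.017], [0.575, 0.211, 0.017]), (417, 423, [0.571, 0.297, 0.012], [0.57, 0.302, 0.015])]
157 [(339, 343, [0.582, 0.211, 0.015], [0.581, 0.215, 0.018]), (414, 419, [0.578, 0.294, 0.014], [0.577, 0.298, 0.018])]
163 [(341, 345, [0.589, 0.215, 0.013], [0.588, 0.218, 0.017]), (410, 416, [0.585, 0.292, 0.012], [0.584, 0.296, 0.017])]
169 [(344, 347, [0.594, 0.218, 0.017], [0.594, 0.222, 0.016]), (366, 366, [0.519, 0.115, 0.383], [0.519, 0.115, 0.383]), (408, 412, [0.592, 0.291, 0.012], [0.591, 0.293, 0.017]), (437, 437, [0.519, 0.115, 0.383], [0.519, 0.115, 0.383])]
175 [(344, 347, [0.602, 0.219, 0.015], [0.601, 0.222, 0.016]), (408, 412, [0.598, 0.29, 0.015], [0.597, 0.294, 0.017])]
181 [(343, 347, [0.609, 0.22, 0.014], [0.608, 0.223, 0.016]), (407, 411, [0.605, 0.292, 0.013], [0.604, 0.293, 0.018])]
187 [(343, 346, [0.615, 0.22, 0.016], [0.615, 0.223, 0.017]), (407, 411, [0.612, 0.291, 0.016], [0.611, 0.296, 0.015])]
193 [(343, 346, [0.622, 0.22, 0.017], [0.622, 0.224, 0.017]), (385, 385, [0.519, 0
[... 1069 characters left out ...]
.674, 0.224, 0.013], [0.579, 0.178, 0.238]), (401, 405, [0.67, 0.295, 0.014], [0.669, 0.298, 0.017]), (424, 439, [0.555, 0.164, 0.295], [0.552, 0.164, 0.303])]
241 [(316, 316, [0.519, 0.115, 0.383], [0.519, 0.115, 0.383]), (340, 404, [0.682, 0.225, 0.014], [0.676, 0.299, 0.017]), (423, 439, [0.557, 0.164, 0.295], [0.553, 0.164, 0.303])]
247 [(341, 410, [0.592, 0.163, 0.225], [0.677, 0.299, 0.033]), (422, 439, [0.559, 0.165, 0.295], [0.555, 0.164, 0.303])]
253 [(341, 404, [0.595, 0.163, 0.226], [0.579, 0.179, 0.257]), (421, 439, [0.561, 0.165, 0.295], [0.556, 0.164, 0.304])]
259 [(340, 412, [0.599, 0.164, 0.224], [0.578, 0.18, 0.263]), (420, 439, [0.563, 0.165, 0.294], [0.557, 0.164, 0.305])]
```

View pics/w1c.png

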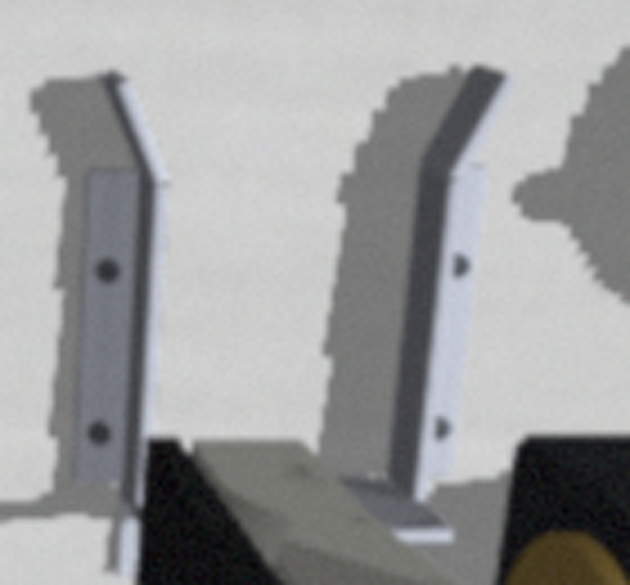

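Emit:
arm_command(
  plan=[
    {"dx": 0.5,"dy": -0.8,"dz": 0,"wx": -0.6,"wy": 0,"wz": 0},
    {"dx": 1,"dy": -0.8,"dz": -0.1,"wx": -0.6,"wy": 0,"wz": 0},
    {"dx": 1,"dy": 0,"dz": 0,"wx": 0,"wy": 0,"wz": 0},
    {"dx": 1,"dy": 0,"dz": 0,"wx": 0,"wy": 0,"wz": 0},
    {"dx": 1,"dy": 0,"dz": 0,"wx": 0,"wy": 0,"wz": 0},
    {"dx": 0,"dy": 0,"dz": 0,"wx": 0,"wy": 0,"wz": 0},
  ],
)

```text
time_s: 3.83
tcp_pos: [0.6002, 0.0772, 0.1442]
eef_rot: [-15.5, 89.8, -7.3]
contact_force: [-1.4, -0.7, -1.2]
gripper_width: 0.0878
```

```bash
python3 - <<'E'
from look import *
s,R=st(); snap('wrist','w2.png'); cartons('w2.png')
E
```

```text
t 3.83 tcp [0.6002 0.0772 0.1442] F [-1.42 -0.73 -1.21] M [-0.09  0.1   0.  ] w 0.0878 yaw(toolz) 8.25 toolx [ 0.004 -0.    -1.   ]
w2.png [0, 105, 78, 121, 8685] rect mm [597.  -73.6] [83.6 50.3] 3.1 z 0.0688 [182 166 143]
w2.png [223, 164, 90, 98, 8259] rect mm [606.6  87.6] [70.1 60.1] 8.3 z 0.0693 [201 179 151]
w2.png [227, 293, 80, 31, 2344] rect mm [679.1  98.3] [27.4 59.8] 8.0 z 0.0694 [205 184 156]
w2.png [170, 328, 52, 8, 297] rect mm [714.2  46.9] [ 6.1 41. ] 9.8 z 0.0635 [102 103 104]
```

View pics/w2.png

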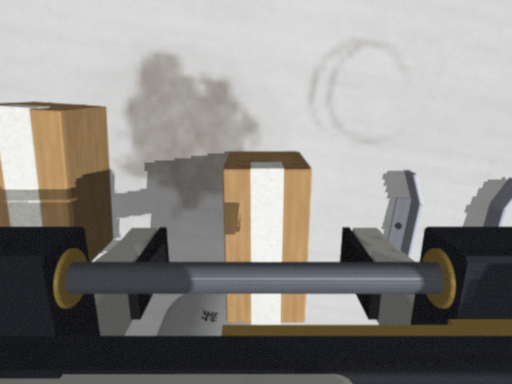

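Emit:
arm_command(
  plan=[
    {"dx": 0,"dy": 0.47,"dz": -0.44,"wx": 0,"wy": 0,"wz": 0},
    {"dx": 0.7,"dy": 0,"dz": 0,"wx": 0,"wy": 0,"wz": 0},
    {"dx": 0.8,"dy": 0,"dz": 0,"wx": 0,"wy": 0,"wz": 0},
    {"dx": 0.8,"dy": 0,"dz": 0,"wx": 0,"wy": 0,"wz": 0},
    {"dx": 0.8,"dy": 0,"dz": 0,"wx": 0,"wy": 0,"wz": 0},
    {"dx": 0.8,"dy": 0,"dz": 0,"wx": 0,"wy": 0,"wz": 0},
    {"dx": 0.8,"dy": 0,"dz": 0,"wx": 0,"wy": 0,"wz": 0},
    {"dx": 0.7,"dy": 0,"dz": 0,"wx": 0,"wy": 0,"wz": 0},
    {"dx": 0,"dy": 0,"dz": 0,"wx": 0,"wy": 0,"wz": 0},
    {"dx": 0,"dy": 0,"dz": 0,"wx": 0,"wy": 0,"wz": 0},
  ],
)

```text
time_s: 4.72
tcp_pos: [0.6008, 0.089, 0.0503]
eef_rot: [3.6, 88.5, 11.8]
contact_force: [0.6, 0.2, 0.2]
gripper_width: 0.088
```

```bash
python3 - <<'E'
from look import *
s,R=st()
E
```

```text
t 4.72 tcp [0.6008 0.089  0.0503] F [0.57 0.2  0.16] M [ 0.01 -0.05 -0.04] w 0.088 yaw(toolz) 8.21 toolx [ 0.026  0.005 -1.   ]
```

Emit:
arm_command(
  plan=[
    {"dx": 0.1,"dy": -0.11,"dz": -0.56,"wx": 0,"wy": 0.33,"wz": 0},
    {"dx": 0.4,"dy": 0,"dz": 0,"wx": 0,"wy": 0,"wz": 0},
    {"dx": 0.4,"dy": 0,"dz": 0,"wx": 0,"wy": 0,"wz": 0},
    {"dx": 0,"dy": 0,"dz": 0,"wx": 0,"wy": 0,"wz": 0},
  ],
)

```text
time_s: 5.05
tcp_pos: [0.5936, 0.0872, 0.0367]
eef_rot: [22.2, 89.5, 30.4]
contact_force: [0.8, -1.0, -1.2]
gripper_width: 0.0876
```

```bash
python3 - <<'E'
from look import *
s,R=st()
snap('wrist','w3.png'); cartons('w3.png')
E
```

```text
t 5.05 tcp [0.5936 0.0872 0.0367] F [ 0.75 -1.05 -1.21] M [0.02 0.   0.01] w 0.0876 yaw(toolz) 8.25 toolx [ 0.008  0.005 -1.   ]
w3.png [168, 234, 162, 28, 4134] rect mm [575.7  82.9] [ 8.5 60. ] 7.9 z 0.0676 [122 109  92]
w3.png [364, 255, 52, 7, 233] rect mm [574.  138.2] [ 2.5 18.6] 13.2 z 0.0622 [102 102  98]
w3.png [94, 256, 47, 6, 194] rect mm [589.3  32.5] [ 2.2 17. ] 4.4 z 0.062 [98 98 94]
w3.png [117, 293, 33, 43, 854] rect mm [601.1  42.5] [19.  5.] 8.3 z 0.0723 [58 58 58]
w3.png [172, 293, 155, 43, 5291] rect mm [601.6  86.7] [21. 60.] 9.2 z 0.0694 [174 154 127]
w3.png [360, 293, 32, 31, 768] rect mm [588.2 133.1] [18.4  4.9] 8.9 z 0.0721 [56 56 56]
```

View pics/w3.png

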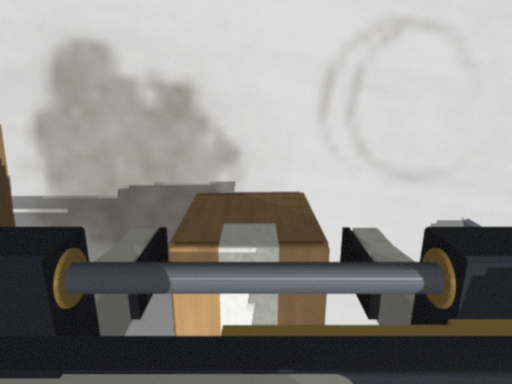

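Emit:
arm_command(
  plan=[
    {"dx": 0.05,"dy": -0.09,"dz": 0,"wx": 0,"wy": 0.1,"wz": 0},
    {"dx": 0,"dy": 0,"dz": 0,"wx": 0,"wy": 0,"wz": 0},
  ],
)

```text
time_s: 5.27
tcp_pos: [0.5949, 0.0857, 0.037]
eef_rot: [56.1, 89.8, 64.4]
contact_force: [-0.6, 0.5, 0.4]
gripper_width: 0.0875
```

Emit:
arm_command(
  plan=[
    {"dx": 0,"dy": 0,"dz": 0,"wx": 0,"wy": 0,"wz": 0},
    {"dx": 0,"dy": 0,"dz": 0,"wx": 0,"wy": 0,"wz": 0},
    {"dx": 0,"dy": 0,"dz": 0,"wx": 0,"wy": 0,"wz": 0},
    {"dx": 0,"dy": 0,"dz": 0,"wx": 0,"wy": 0,"wz": 0},
    {"dx": 0,"dy": 0,"dz": 0,"wx": 0,"wy": 0,"wz": 0},
    {"dx": 0,"dy": 0,"dz": 0,"wx": 0,"wy": 0,"wz": 0},
  ],
  fingers=1,
  force=10,
)

```text
time_s: 5.77
tcp_pos: [0.5957, 0.0856, 0.0375]
eef_rot: [46.1, 89.7, 54.4]
contact_force: [0.3, -0.9, -0.7]
gripper_width: 0.0603
```

```bash
python3 - <<'E'
from look import *
s,R=st()
E
```

```text
t 5.77 tcp [0.5957 0.0856 0.0375] F [ 0.34 -0.86 -0.7 ] M [-0.17 -0.24 -0.05] w 0.0603 yaw(toolz) 8.28 toolx [ 0.003  0.004 -1.   ]
```

```bash
cat >> look.py <<'E'
def avgF(n=8):
    F=[];M=[];T=[]
    for i in range(n):
        r.capture('scene'); s=r.get_state(); F.append(s['contact_force']); M.append(s['moment']);T.append(s['tcp_pos'])
    print('avgF',np.mean(F,0).round(2),'sd',np.std(F,0).round(2),'M',np.mean(M,0).round(3),'tcp',np.mean(T,0).round(4))
E
python3 - <<'E'
from look import *
avgF()
E
```

```text
avgF [0.47 0.08 0.27] sd [0.34 0.39 0.48] M [-0.283 -0.211 -0.068] tcp [0.5957 0.0856 0.0375]
```

Emit:
arm_command(
  plan=[
    {"dx": -0.1,"dy": 0,"dz": 0.05,"wx": 0,"wy": 0.3,"wz": 0},
    {"dx": -0.1,"dy": 0,"dz": 0.05,"wx": 0,"wy": 0.3,"wz": 0},
    {"dx": 0,"dy": 0,"dz": 0,"wx": 0,"wy": 0,"wz": 0},
    {"dx": 0,"dy": 0,"dz": 0,"wx": 0,"wy": 0,"wz": 0},
  ],
)

```text
time_s: 6.5
tcp_pos: [0.5962, 0.0856, 0.0403]
eef_rot: [175.6, 87.2, -176.1]
contact_force: [-1.4, -0.6, -2.6]
gripper_width: 0.0598
```

```bash
python3 - <<'E'
from look import *
st();avgF();st()
E
```

```text
t 6.5 tcp [0.5962 0.0856 0.0403] F [-1.43 -0.57 -2.62] M [-0.13 -0.2  -0.01] w 0.0598 yaw(toolz) 8.24 toolx [-0.048 -0.003 -0.999]
avgF [ 0.79 -0.57 -5.38] sd [0.39 0.47 0.86] M [-0.138 -0.655 -0.021] tcp [0.5961 0.0855 0.0403]
t 6.9 tcp [0.5961 0.0856 0.0404] F [ 0.51 -0.94 -6.61] M [-0.07 -0.44 -0.06] w 0.0601 yaw(toolz) 8.27 toolx [-0.049 -0.003 -0.999]
```

Emit:
arm_command(
  plan=[
    {"dx": -0.15,"dy": 0,"dz": 0.02,"wx": 0,"wy": 0,"wz": 0},
    {"dx": 0,"dy": 0,"dz": 0,"wx": 0,"wy": 0,"wz": 0},
    {"dx": 0,"dy": 0,"dz": 0,"wx": 0,"wy": 0,"wz": 0},
  ],
)

```text
time_s: 7.15
tcp_pos: [0.5958, 0.0855, 0.0432]
eef_rot: [176.1, 87.1, -175.6]
contact_force: [0.6, 0.6, -6.4]
gripper_width: 0.06
```

```bash
python3 - <<'E'
from look import *
avgF();st()
p,_=snap('side','s2.png')
cv2.imwrite('pics/s2c.png',cv2.resize(p[90:330,150:410,::-1],None,fx=2.5,fy=2.5,interpolation=2))
E
```

```text
avgF [-0.15 -0.12 -4.6 ] sd [0.61 0.52 1.1 ] M [-0.079 -0.337  0.009] tcp [0.5958 0.0855 0.0432]
t 7.55 tcp [0.5958 0.0855 0.0431] F [-0.8   0.27 -4.04] M [-0.03 -0.29 -0.01] w 0.0599 yaw(toolz) 8.26 toolx [-0.05  -0.004 -0.999]
```

View pics/s2c.png

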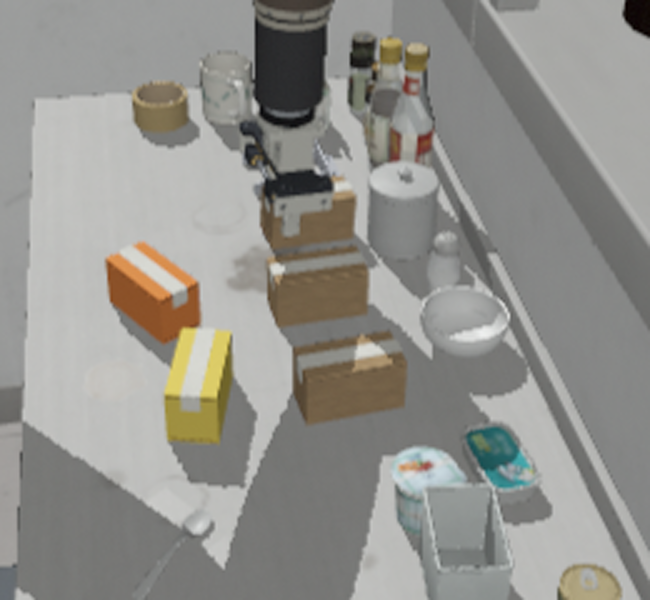

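Net lift is about 5 N at the near end, with about 0.7 leverage, so this is the full carton (an empty one would read about 1.4 N). I'll lower it and check how it sits.

Emit:
arm_command(
  plan=[
    {"dx": 0.14,"dy": 0,"dz": -0.03,"wx": 0,"wy": -0.2,"wz": 0},
    {"dx": 0.14,"dy": 0,"dz": -0.03,"wx": 0,"wy": -0.35,"wz": 0},
    {"dx": 0,"dy": 0,"dz": 0,"wx": 0,"wy": 0,"wz": 0},
    {"dx": 0,"dy": 0,"dz": 0,"wx": 0,"wy": 0,"wz": 0},
  ],
  force=18,
)

```text
time_s: 7.93
tcp_pos: [0.594, 0.0852, 0.0382]
eef_rot: [152.5, 89.6, 160.8]
contact_force: [0.8, 0.7, -5.9]
gripper_width: 0.0599
```

```bash
python3 - <<'E'
from look import *
avgF(4);st()
E
```

```text
avgF [-2.63  0.14 -2.78] sd [0.94 0.42 0.69] M [0.126 0.741 0.046] tcp [0.5939 0.0851 0.0382]
t 8.13 tcp [0.5939 0.0851 0.0382] F [-3.61  0.65 -1.81] M [0.15 0.96 0.05] w 0.0599 yaw(toolz) 8.26 toolx [-0.007  0.002 -1.   ]
```

Emit:
arm_command(
  plan=[
    {"dx": 0.04,"dy": 0,"dz": 0,"wx": 0,"wy": -0.05,"wz": 0},
    {"dx": 0,"dy": 0.03,"dz": -0.25,"wx": 0,"wy": 0,"wz": 0},
    {"dx": 0,"dy": 0.06,"dz": -0.45,"wx": 0,"wy": 0,"wz": 0},
    {"dx": 0,"dy": 0.06,"dz": -0.45,"wx": 0,"wy": 0,"wz": 0},
    {"dx": 0,"dy": 0.06,"dz": -0.45,"wx": 0,"wy": 0,"wz": 0},
    {"dx": 0,"dy": 0.06,"dz": -0.45,"wx": 0,"wy": 0,"wz": 0},
    {"dx": 0,"dy": 0,"dz": 0,"wx": 0,"wy": 0,"wz": 0},
  ],
)

```text
time_s: 8.72
tcp_pos: [0.5503, 0.0848, 0.038]
eef_rot: [95.1, 89.8, 103.3]
contact_force: [-0.1, -0.9, -7.1]
gripper_width: 0.0599
```

```bash
python3 - <<'E'
from look import *
avgF(3);st()
E
```

```text
avgF [-2.71 -0.33 -3.83] sd [0.47 0.69 1.21] M [-0.201  0.938 -0.035] tcp [0.5512 0.0848 0.038 ]
t 8.87 tcp [0.5517 0.0848 0.038 ] F [-2.87  0.26 -2.59] M [-0.24  1.08 -0.02] w 0.0602 yaw(toolz) 8.27 toolx [-0.001  0.003 -1.   ]
```

Emit:
arm_command(
  plan=[
    {"dx": 0.02,"dy": 0.06,"dz": -0.45,"wx": 0,"wy": 0,"wz": 0},
    {"dx": 0.02,"dy": 0.08,"dz": -0.55,"wx": 0,"wy": 0,"wz": 0},
    {"dx": 0.01,"dy": 0.08,"dz": -0.55,"wx": 0,"wy": 0,"wz": 0},
    {"dx": 0,"dy": 0.08,"dz": -0.55,"wx": 0,"wy": 0,"wz": 0},
    {"dx": 0,"dy": 0.08,"dz": -0.55,"wx": 0,"wy": 0,"wz": 0},
    {"dx": 0,"dy": 0.08,"dz": -0.55,"wx": 0,"wy": 0,"wz": 0},
    {"dx": 0,"dy": 0.08,"dz": -0.55,"wx": 0,"wy": 0,"wz": 0},
    {"dx": 0,"dy": 0.08,"dz": -0.55,"wx": 0,"wy": 0,"wz": 0},
    {"dx": 0,"dy": 0.08,"dz": -0.45,"wx": 0,"wy": 0,"wz": 0},
    {"dx": 0,"dy": 0,"dz": 0,"wx": 0,"wy": 0,"wz": 0},
  ],
)

```text
time_s: 9.7
tcp_pos: [0.4504, 0.0858, 0.0382]
eef_rot: [28.3, 89.4, 36.7]
contact_force: [-0.3, -0.1, -6.6]
gripper_width: 0.0599
```

```bash
python3 - <<'E'
from look import *
avgF(3);st()
E
```

```text
avgF [-3.11 -0.19 -2.28] sd [1.55 0.36 2.7 ] M [-0.155  1.314 -0.019] tcp [0.4513 0.0858 0.0381]
t 9.85 tcp [0.4517 0.0858 0.0381] F [-3.83  0.21  0.5 ] M [-0.1   1.72 -0.06] w 0.0601 yaw(toolz) 8.33 toolx [ 0.008  0.006 -1.   ]
```

Emit:
arm_command(
  plan=[
    {"dx": 0,"dy": 0.3,"dz": 0.04,"wx": 0,"wy": 0.1,"wz": 0},
    {"dx": 0,"dy": 0.57,"dz": 0.08,"wx": 0.08,"wy": 0,"wz": 0},
    {"dx": 0,"dy": 0.57,"dz": 0.08,"wx": 0.08,"wy": 0,"wz": 0},
    {"dx": 0,"dy": 0.57,"dz": 0.08,"wx": 0.08,"wy": 0,"wz": 0},
    {"dx": 0,"dy": 0.57,"dz": 0.08,"wx": 0.08,"wy": 0,"wz": 0},
    {"dx": 0,"dy": 0.57,"dz": 0.07,"wx": 0.08,"wy": 0,"wz": 0},
    {"dx": 0,"dy": 0.57,"dz": 0.07,"wx": 0.08,"wy": 0,"wz": 0},
    {"dx": 0,"dy": 0.57,"dz": 0.06,"wx": 0.08,"wy": 0,"wz": 0},
    {"dx": 0,"dy": 0.57,"dz": 0.06,"wx": 0.08,"wy": 0,"wz": 0},
    {"dx": 0,"dy": 0.57,"dz": 0.06,"wx": 0.08,"wy": 0,"wz": 0},
    {"dx": 0,"dy": 0.57,"dz": 0.05,"wx": 0.08,"wy": 0,"wz": 0},
    {"dx": 0,"dy": 0.5,"dz": 0.05,"wx": 0.08,"wy": 0,"wz": 0},
    {"dx": 0,"dy": 0,"dz": 0,"wx": 0,"wy": 0,"wz": 0},
  ],
)

```text
time_s: 10.93
tcp_pos: [0.4581, 0.2184, 0.0381]
eef_rot: [-140.5, 89.6, -137.1]
contact_force: [-1.4, 1.4, -1.1]
gripper_width: 0.06
```

```bash
python3 - <<'E'
from look import *
avgF(3);st()
snap('wrist','w4.png'); cartons('w4.png')
for c in ('scene','side'):
    p,_=snap(c,c+'4.png'); cartons(c+'4.png')
cv2.imwrite('pics/s4c.png',cv2.resize(p[90:290,180:380,::-1],None,fx=3,fy=3,interpolation=2))
E
```

```text
avgF [ 0.12  2.2  -4.13] sd [0.46 0.3  0.33] M [ 0.917 -0.365  0.133] tcp [0.458  0.2179 0.0381]
t 11.08 tcp [0.458  0.2175 0.0381] F [ 0.43  1.8  -3.68] M [ 0.85 -0.39  0.11] w 0.0596 yaw(toolz) 3.46 toolx [-0.005 -0.004 -1.   ]
w4.png [137, 227, 236, 35, 5641] rect mm [440.9 217.1] [14.3 94.1] 3.2 z 0.0677 [115 103  87]
w4.png [158, 293, 194, 32, 5737] rect mm [461.7 218.4] [21.2 68.4] 3.2 z 0.0703 [124 111  93]
scene4.png [231, 104, 54, 7, 193] rect mm [640.  662.2] [261.   30.9] 1.8 z 0.07 [122 123 124]
scene4.png [178, 107, 29, 7, 114] rect mm [321.2 658.5] [ 27.6 135.1] 88.4 z 0.0698 [123 124 125]
scene4.png [261, 120, 20, 17, 144] rect mm [678.7 441.4] [ 62.9 136.9] 9.3 z 0.0695 [119 128 117]
scene4.png [235, 126, 18, 10, 74] rect mm [562.9 416.5] [79.2 70.2] 6.6 z 0.0713 [119 119 115]
scene4.png [233, 151, 14, 10, 120] rect mm [528.9 218.1] [52.9 72. ] 1.1 z 0.0681 [142 128 107]
scene4.png [289, 172, 18, 11, 78] rect mm [735.6  22.6] [27.9 75.9] 55.1 z 0.0698 [100 101 101]
scene4.png [193, 186, 32, 23, 387] rect mm [407.2 -59.9] [ 64.6 128.1] 31.7 z 0.0686 [118  85  64]
scene
[... 1449 characters left out ...]
0 122 121]
side4.png [192, 187, 38, 26, 494] rect mm [406.5 -59.2] [ 64.7 129.3] 34.7 z 0.0684 [137 102  75]
side4.png [257, 189, 41, 18, 500] rect mm [618.  -79.9] [122.9  67.8] 5.6 z 0.0683 [150 138 118]
side4.png [216, 222, 27, 31, 621] rect mm [ 450.1 -248.8] [128.3  61.2] 75.5 z 0.0688 [178 169 115]
side4.png [267, 223, 46, 22, 648] rect mm [ 623.1 -263. ] [122.   69.4] 6.3 z 0.0684 [169 155 133]
side4.png [306, 269, 49, 59, 619] rect mm [ 668.9 -518. ] [ 75.  192.2] 1.6 z 0.0693 [166 173 172]
side4.png [321, 287, 32, 30, 194] rect mm [ 704.6 -534.6] [ 52.5 108.4] 30.0 z 0.0701 [140 144 143]
side4.png [373, 316, 26, 23, 447] rect mm [ 779.2 -630.1] [55.7 58. ] 2.5 z 0.0675 [154 146 117]
```

View pics/w4.png

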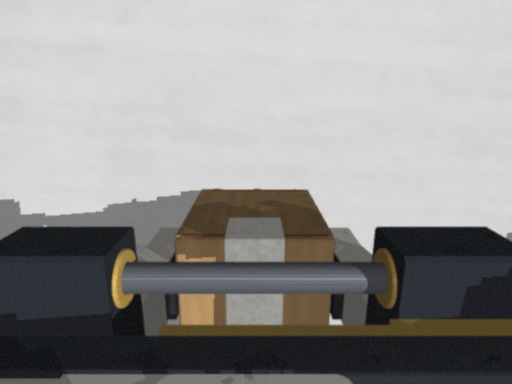

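View pics/s4c.png

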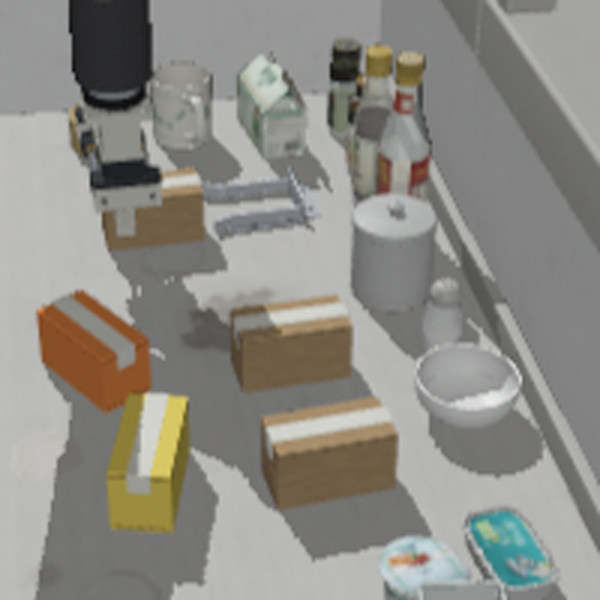

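```bash
python3 - <<'E'
from look import *
for c in ('scene4','side4'):
    z=np.load(f'pics/{c}.png.npz'); W=world(z)
    roi=(W[...,0]>.56)&(W[...,0]<.72)&(W[...,1]>.18)&(W[...,1]<.33)&(z['d']>0)
    P=W[roi&(W[...,2]>.006)]
    for lo,hi in ((.014,.021),(.024,.037)):
        Q=P[(P[:,2]>lo)&(P[:,2]<hi)]; print(c,lo,len(Q)); print(Q[np.argsort(Q[:,0])].round(3).tolist()[::max(1,len(Q)//30)])
E
```

```text
scene4 0.014 44
[[0.565, 0.295, 0.019], [0.569, 0.296, 0.018], [0.572, 0.205, 0.014], [0.573, 0.291, 0.016], [0.574, 0.295, 0.018], [0.581, 0.211, 0.015], [0.585, 0.209, 0.016], [0.585, 0.216, 0.017], [0.586, 0.288, 0.017], [0.589, 0.215, 0.017], [0.593, 0.21, 0.015], [0.594, 0.217, 0.015], [0.598, 0.219, 0.014], [0.599, 0.287, 0.017], [0.606, 0.215, 0.016], [0.61, 0.214, 0.017], [0.611, 0.224, 0.015], [0.611, 0.28, 0.015], [0.621, 0.295, 0.016], [0.623, 0.22, 0.017], [0.625, 0.286, 0.021], [0.627, 0.219, 0.017], [0.63, 0.294, 0.016], [0.633, 0.288, 0.014], [0.635, 0.217, 0.018], [0.638, 0.296, 0.014], [0.64, 0.222, 0.014], [0.642, 0.291, 0.017], [0.648, 0.218, 0.016], [0.651, 0.292, 0.016], [0.657, 0.221, 0.014], [0.661, 0.219, 0.02], [0.666, 0.225, 0.016], [0.668, 0.292, 0.015], [0.669, 0.218, 0.015], [0.67, 0.227, 0.015], [0.673, 0.295, 0.018], [0.674, 0.222, 0.017], [0.677, 0.297, 0.017], [0.678, 0.265, 0.016], [0.679, 0.27, 0.017], [0.68, 0.244, 0.018], [0.681, 0.215, 0.016], [0.682, 0.225, 0.015]]
scene4 0.024 16
[[0.576, 0.196, 0.025], [0.676, 0.29, 0.036], [0.677, 0.292, 0.02
[... 1447 characters left out ...]
.02], [0.675, 0.289, 0.02], [0.678, 0.283, 0.018], [0.679, 0.222, 0.015], [0.679, 0.266, 0.015], [0.679, 0.225, 0.017], [0.681, 0.254, 0.017], [0.681, 0.235, 0.016], [0.683, 0.222, 0.019]]
side4 0.024 22
[[0.677, 0.258, 0.029], [0.678, 0.283, 0.032], [0.678, 0.287, 0.034], [0.678, 0.287, 0.025], [0.679, 0.246, 0.027], [0.679, 0.27, 0.035], [0.679, 0.249, 0.034], [0.68, 0.271, 0.025], [0.68, 0.232, 0.035], [0.68, 0.254, 0.026], [0.68, 0.232, 0.03], [0.68, 0.299, 0.031], [0.681, 0.233, 0.025], [0.681, 0.256, 0.034], [0.681, 0.282, 0.032], [0.682, 0.263, 0.034], [0.683, 0.224, 0.035], [0.683, 0.225, 0.03], [0.683, 0.226, 0.025], [0.684, 0.25, 0.033], [0.684, 0.229, 0.036], [0.684, 0.25, 0.028]]
```

Emit:
arm_command(
  plan=[
    {"dx": 0,"dy": 0.5,"dz": 0.03,"wx": -0.04,"wy": 0,"wz": 0},
    {"dx": 0,"dy": 0.5,"dz": 0.03,"wx": -0.04,"wy": 0,"wz": 0},
    {"dx": 0,"dy": 0.5,"dz": 0.03,"wx": 0,"wy": 0,"wz": 0},
    {"dx": 0,"dy": 0,"dz": 0,"wx": 0,"wy": 0,"wz": 0},
  ],
)

```text
time_s: 11.57
tcp_pos: [0.4558, 0.2416, 0.0384]
eef_rot: [-132.7, 89.1, -129.1]
contact_force: [0.6, 1.2, -4.3]
gripper_width: 0.0601
```

```bash
python3 - <<'E'
from look import *
avgF(2);s,R=st()
snap('wrist','w5.png'); cartons('w5.png',.064,.08)
z=np.load('pics/w5.png.npz'); print(z['p'][235,150:370:4].tolist()) if 0 else None
p=s['tcp_pos']; print('axis y',.2575+(p[0]-.620)*.067)
E
```

```text
avgF [-0.81  1.56 -1.7 ] sd [0.15 0.62 0.26] M [ 0.95  -0.108  0.09 ] tcp [0.4557 0.2413 0.0383]
t 11.67 tcp [0.4557 0.2413 0.0383] F [-0.65  2.19 -1.43] M [ 1.03 -0.07  0.12] w 0.0602 yaw(toolz) 3.57 toolx [-0.01  -0.012 -1.   ]
w5.png [175, 231, 160, 31, 4607] rect mm [437.3 241. ] [11.1 60.1] 3.6 z 0.0692 [119 106  88]
w5.png [138, 257, 31, 5, 96] rect mm [446.1 201.9] [ 1.6 12.1] 4.7 z 0.0653 [97 96 93]
w5.png [341, 259, 31, 3, 67] rect mm [441.6 280.8] [ 1.2 11.6] 3.7 z 0.0648 [90 90 86]
w5.png [158, 293, 194, 32, 5730] rect mm [459.9 242.5] [20.7 68.4] 3.9 z 0.0705 [125 112  94]
axis y 0.246491482978524
```

Emit:
arm_command(
  plan=[
    {"dx": 0,"dy": 0.26,"dz": 0,"wx": -0.03,"wy": -0.1,"wz": 0.15},
    {"dx": 0,"dy": 0,"dz": 0.4,"wx": 0,"wy": 0,"wz": 0},
    {"dx": 0,"dy": 0,"dz": 0.5,"wx": 0,"wy": 0,"wz": 0},
    {"dx": 0,"dy": 0,"dz": 0,"wx": 0,"wy": 0,"wz": 0},
  ],
)

```text
time_s: 12.05
tcp_pos: [0.4701, 0.2451, 0.0379]
eef_rot: [-176.9, 89.6, -173.3]
contact_force: [3.0, 0.7, -1.8]
gripper_width: 0.0601
```

```bash
python3 - <<'E'
from look import *
avgF(2);s,R=st()
p=s['tcp_pos']; print('axis y',.2575+(p[0]-.620)*.067)
E
```

```text
avgF [ 1.76  0.16 -4.02] sd [0.06 0.12 0.46] M [-0.051 -0.914  0.004] tcp [0.4698 0.2451 0.0379]
t 12.15 tcp [0.4697 0.2451 0.0379] F [ 1.81  0.04 -4.48] M [-0.03 -1.02 -0.  ] w 0.0602 yaw(toolz) 3.66 toolx [-0.007 -0.001 -1.   ]
axis y 0.2474320164440944
```

Emit:
arm_command(
  plan=[
    {"dx": 0,"dy": 0.15,"dz": 0.2,"wx": 0,"wy": 0,"wz": 0},
    {"dx": 0,"dy": 0.02,"dz": 0.35,"wx": 0,"wy": 0,"wz": 0},
    {"dx": 0,"dy": 0,"dz": 0.35,"wx": 0,"wy": 0,"wz": 0},
    {"dx": 0,"dy": 0,"dz": 0.35,"wx": 0,"wy": 0,"wz": 0},
    {"dx": 0,"dy": 0,"dz": 0.35,"wx": 0,"wy": 0,"wz": 0},
    {"dx": 0,"dy": 0,"dz": 0.2,"wx": 0,"wy": 0,"wz": 0},
    {"dx": 0,"dy": 0,"dz": 0,"wx": 0,"wy": 0,"wz": 0},
  ],
)

```text
time_s: 12.73
tcp_pos: [0.4955, 0.2453, 0.038]
eef_rot: [-161.7, 88.7, -158.1]
contact_force: [2.0, 0.0, -3.6]
gripper_width: 0.06
```

```bash
python3 - <<'E'
from look import *
avgF(2);s,R=st()
p=s['tcp_pos']; print('axis y',.2575+(p[0]-.620)*.067)
p,_=snap('side','s6.png')
cv2.imwrite('pics/s6c.png',cv2.resize(p[100:200,200:330,::-1],None,fx=6,fy=6,interpolation=2))
E
```

```text
avgF [ 1.21 -0.59 -2.21] sd [0.23 0.16 0.24] M [ 0.027 -0.664 -0.02 ] tcp [0.4955 0.2453 0.0379]
t 12.83 tcp [0.4955 0.2452 0.0379] F [ 1.44 -0.44 -2.45] M [ 0.06 -0.66 -0.01] w 0.0598 yaw(toolz) 3.56 toolx [-0.021 -0.008 -1.   ]
axis y 0.24915680986314606
```

View pics/s6c.png

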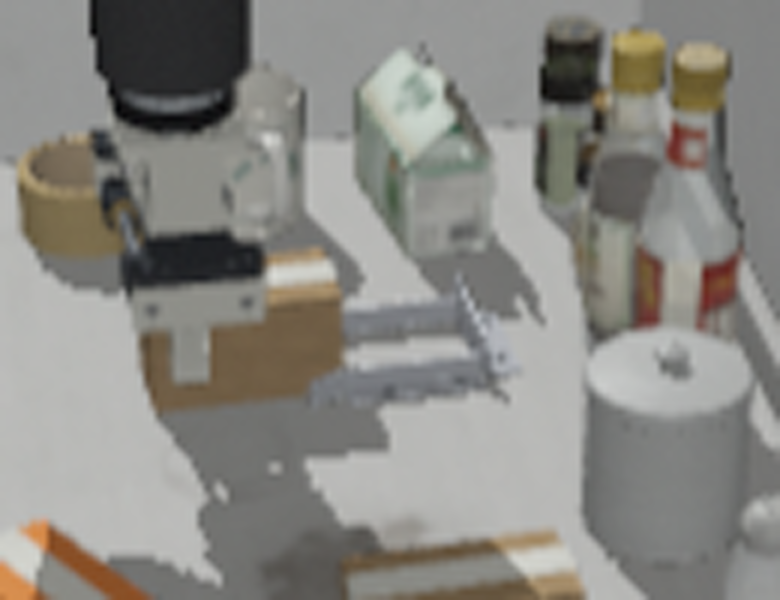

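Emit:
arm_command(
  plan=[
    {"dx": 0,"dy": 0.25,"dz": 0,"wx": 0,"wy": -0.25,"wz": 0.1},
    {"dx": 0,"dy": 0.05,"dz": 0.2,"wx": -0.04,"wy": 0,"wz": 0},
    {"dx": 0,"dy": 0,"dz": 0,"wx": 0,"wy": 0,"wz": 0},
  ],
)

```text
time_s: 13.13
tcp_pos: [0.497, 0.2498, 0.0377]
eef_rot: [-156.3, 89.8, -152.6]
contact_force: [2.4, -0.0, -4.7]
gripper_width: 0.0601
```

```bash
python3 - <<'E'
from look import *
avgF(2);s,R=st()
p=s['tcp_pos']; print('axis y',.2575+(p[0]-.620)*.067)
E
```

```text
avgF [-1.34  0.17  0.04] sd [0.21 0.09 0.  ] M [0.136 0.168 0.086] tcp [0.4968 0.2498 0.0377]
t 13.23 tcp [0.4968 0.2497 0.0377] F [-1.55  0.08  0.04] M [0.21 0.26 0.09] w 0.0599 yaw(toolz) 3.71 toolx [-0.004 -0.002 -1.   ]
axis y 0.24924839539372357
```

Emit:
arm_command(
  plan=[
    {"dx": 0,"dy": 0.02,"dz": 0.3,"wx": 0,"wy": 0,"wz": 0},
    {"dx": 0,"dy": 0.02,"dz": 0.4,"wx": 0,"wy": -0.05,"wz": 0},
    {"dx": 0,"dy": 0.03,"dz": 0.4,"wx": 0,"wy": -0.05,"wz": 0},
    {"dx": 0,"dy": 0.03,"dz": 0.4,"wx": 0,"wy": -0.05,"wz": 0},
    {"dx": 0,"dy": 0.03,"dz": 0.4,"wx": 0,"wy": -0.05,"wz": 0},
    {"dx": 0,"dy": 0,"dz": 0,"wx": 0,"wy": 0,"wz": 0},
  ],
)

```text
time_s: 13.73
tcp_pos: [0.5275, 0.2515, 0.0378]
eef_rot: [-97.5, 89.6, -93.8]
contact_force: [2.2, -0.0, -3.1]
gripper_width: 0.0601
```

```bash
python3 - <<'E'
from look import *
avgF(2);s,R=st()
p=s['tcp_pos']; print('axis y',.2575+(p[0]-.620)*.067)
E
```

```text
avgF [ 2.5  -0.6  -1.52] sd [0.12 0.96 0.13] M [-0.193 -0.877 -0.049] tcp [0.5273 0.2515 0.0378]
t 13.83 tcp [0.5273 0.2515 0.0378] F [ 2.62  0.36 -1.65] M [-0.13 -0.93 -0.01] w 0.0602 yaw(toolz) 3.67 toolx [-0.    -0.007 -1.   ]
axis y 0.2512904908906463
```

Emit:
arm_command(
  plan=[
    {"dx": 0,"dy": 0.02,"dz": 0.3,"wx": 0,"wy": 0,"wz": 0.08},
    {"dx": 0,"dy": 0.02,"dz": 0.4,"wx": 0,"wy": -0.05,"wz": 0},
    {"dx": 0,"dy": 0.03,"dz": 0.4,"wx": 0,"wy": -0.05,"wz": 0},
    {"dx": 0,"dy": 0.03,"dz": 0.4,"wx": 0,"wy": -0.05,"wz": 0},
    {"dx": 0,"dy": 0.03,"dz": 0.4,"wx": 0,"wy": -0.05,"wz": 0},
    {"dx": 0,"dy": 0.02,"dz": 0.4,"wx": 0,"wy": -0.05,"wz": 0},
    {"dx": 0,"dy": 0,"dz": 0,"wx": 0,"wy": 0,"wz": 0},
  ],
)

```text
time_s: 14.42
tcp_pos: [0.5632, 0.2532, 0.0377]
eef_rot: [-71.3, 89.6, -67.7]
contact_force: [3.4, 0.7, -2.5]
gripper_width: 0.0601
```

```bash
python3 - <<'E'
from look import *
avgF(2);s,R=st()
p=s['tcp_pos']; print('axis y',.2575+(p[0]-.620)*.067)
E
```

```text
avgF [ 2.42 -1.18 -1.33] sd [0.29 0.12 0.01] M [-0.177 -0.689 -0.046] tcp [0.563  0.2532 0.0377]
t 14.52 tcp [0.563  0.2532 0.0377] F [ 2.13 -1.06 -1.32] M [-0.11 -0.75 -0.01] w 0.0599 yaw(toolz) 3.62 toolx [ 0.003 -0.006 -1.   ]
axis y 0.2536797698126629
```

Emit:
arm_command(
  plan=[
    {"dx": 0,"dy": 0.02,"dz": 0.25,"wx": 0,"wy": 0,"wz": 0.06},
    {"dx": 0,"dy": 0.02,"dz": 0.25,"wx": 0,"wy": -0.03,"wz": 0},
    {"dx": 0,"dy": 0.02,"dz": 0.25,"wx": 0,"wy": -0.03,"wz": 0},
    {"dx": 0,"dy": 0.02,"dz": 0.2,"wx": 0,"wy": -0.03,"wz": 0},
    {"dx": 0,"dy": 0,"dz": 0.1,"wx": 0,"wy": 0,"wz": 0},
  ],
)

```text
time_s: 14.93
tcp_pos: [0.5761, 0.2535, 0.0377]
eef_rot: [-121.9, 89.7, -118.3]
contact_force: [-6.1, 1.0, 4.0]
gripper_width: 0.0601
```

```bash
python3 - <<'E'
from look import *
avgF(2);s,R=st()
E
```

```text
avgF [-5.83 -0.4   3.8 ] sd [0.75 0.23 0.62] M [0.188 1.573 0.135] tcp [0.5762 0.2535 0.0377]
t 15.03 tcp [0.5762 0.2535 0.0377] F [-5.08 -0.63  3.17] M [0.15 1.49 0.17] w 0.06 yaw(toolz) 3.61 toolx [-0.002 -0.004 -1.   ]
```

Emit:
arm_command(
  plan=[
    {"dx": -0.01,"dy": 0.02,"dz": 0.15,"wx": 0,"wy": 0,"wz": 0},
    {"dx": 0,"dy": 0.02,"dz": 0.15,"wx": 0,"wy": -0.02,"wz": 0},
    {"dx": 0,"dy": 0,"dz": 0.15,"wx": 0,"wy": -0.02,"wz": 0},
  ],
)

```text
time_s: 15.28
tcp_pos: [0.58, 0.2535, 0.0377]
eef_rot: [-139.2, 89.5, -135.6]
contact_force: [-6.4, -0.3, 5.6]
gripper_width: 0.06
```

```bash
python3 - <<'E'
from look import *
avgF(2);s,R=st()
E
```

```text
avgF [-5.6  -0.16  5.37] sd [0.53 0.36 0.08] M [0.229 1.969 0.163] tcp [0.5803 0.2535 0.0377]
t 15.38 tcp [0.5803 0.2535 0.0377] F [-5.07 -0.52  5.45] M [0.14 1.82 0.2 ] w 0.0598 yaw(toolz) 3.62 toolx [-0.006 -0.006 -1.   ]
```

Emit:
arm_command(
  plan=[
    {"dx": -0.02,"dy": 0.02,"dz": 0.15,"wx": 0,"wy": 0,"wz": 0},
    {"dx": 0,"dy": 0.02,"dz": 0.15,"wx": 0,"wy": -0.03,"wz": 0},
    {"dx": 0,"dy": 0,"dz": 0.15,"wx": 0,"wy": -0.03,"wz": 0},
  ],
)

```text
time_s: 15.63
tcp_pos: [0.5826, 0.2535, 0.0377]
eef_rot: [-146.4, 89.2, -142.8]
contact_force: [-17.9, 4.7, 13.6]
gripper_width: 0.0599
```

```bash
python3 - <<'E'
from look import *
avgF(2);s,R=st()
p,_=snap('side','s7.png')
cv2.imwrite('pics/s7c.png',cv2.resize(p[100:200,200:330,::-1],None,fx=6,fy=6,interpolation=2))
snap('wrist','w7.png'); cartons('w7.png',.064,.08)
E
```

```text
avgF [-12.4    2.06   9.18] sd [0.21 0.08 0.4 ] M [ 1.161  4.477 -0.048] tcp [0.5826 0.2535 0.0376]
t 15.73 tcp [0.5826 0.2535 0.0376] F [-12.2    1.98   9.59] M [ 1.18  4.5  -0.04] w 0.0599 yaw(toolz) 3.59 toolx [-0.011 -0.009 -1.   ]
w7.png [174, 229, 161, 33, 4853] rect mm [563.5 253.1] [11.5 60.3] 3.7 z 0.069 [127 113  94]
w7.png [138, 259, 31, 3, 62] rect mm [573.3 214.2] [ 1.3 11.6] 3.7 z 0.0648 [106 106 103]
w7.png [158, 293, 194, 34, 5769] rect mm [586.2 254.7] [20.5 68.4] 3.7 z 0.0703 [132 118  99]
```

View pics/s7c.png

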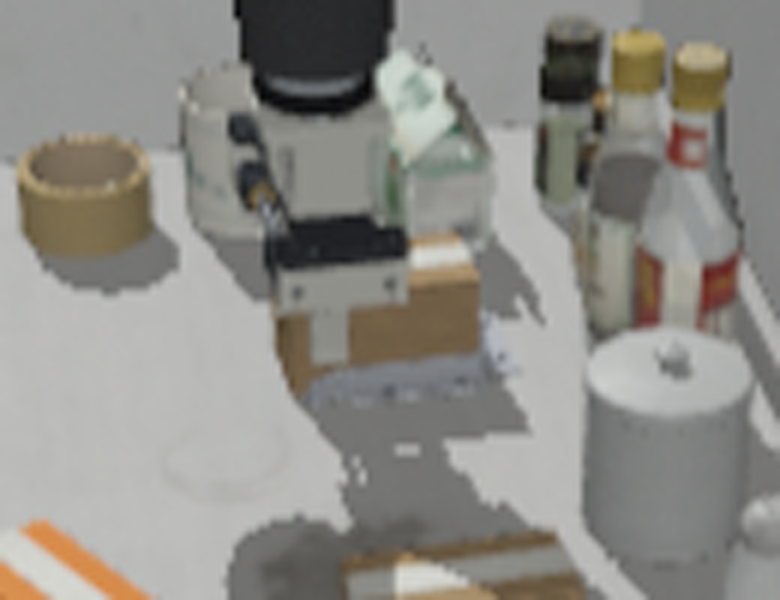

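Emit:
arm_command(
  plan=[
    {"dx": -0.02,"dy": 0,"dz": -0.05,"wx": 0,"wy": 0,"wz": 0},
    {"dx": 0,"dy": 0,"dz": 0,"wx": 0,"wy": 0,"wz": 0},
  ],
)

```text
time_s: 16.0
tcp_pos: [0.5801, 0.2536, 0.0377]
eef_rot: [-150.0, 89.1, -146.4]
contact_force: [0.9, -1.0, -0.2]
gripper_width: 0.0601
```

Emit:
arm_command(
  plan=[
    {"dx": 0,"dy": 0,"dz": 0,"wx": 0,"wy": 0,"wz": 0},
    {"dx": 0,"dy": 0,"dz": 0,"wx": 0,"wy": 0,"wz": 0},
    {"dx": 0,"dy": 0,"dz": 0,"wx": 0,"wy": 0,"wz": 0},
    {"dx": 0,"dy": 0,"dz": 0,"wx": 0,"wy": 0,"wz": 0},
    {"dx": 0,"dy": 0,"dz": 0,"wx": 0,"wy": 0,"wz": 0},
  ],
  fingers=-1,
)

```text
time_s: 16.42
tcp_pos: [0.5812, 0.2538, 0.038]
eef_rot: [-148.0, 89.2, -144.4]
contact_force: [0.1, 0.5, -0.3]
gripper_width: 0.0856
```

```bash
python3 - <<'E'
from look import *
s,R=st()
snap('wrist','w8.png'); cartons('w8.png',.064,.08)
E
```

```text
t 16.42 tcp [0.5812 0.2538 0.038 ] F [ 0.12  0.54 -0.33] M [-0.   -0.16 -0.  ] w 0.0856 yaw(toolz) 3.63 toolx [-0.011 -0.008 -1.   ]
w8.png [173, 227, 161, 35, 5303] rect mm [561.9 252.7] [12.8 60.1] 3.2 z 0.0689 [127 114  95]
w8.png [97, 258, 40, 4, 97] rect mm [572.7 200.2] [ 1.4 14.9] 1.9 z 0.0651 [105 105 101]
w8.png [374, 259, 39, 3, 67] rect mm [566.  307.5] [ 1. 15.] 4.4 z 0.0648 [93 92 90]
w8.png [122, 293, 28, 41, 716] rect mm [586.7 210.1] [16.3  5. ] 3.1 z 0.0734 [51 51 51]
w8.png [177, 293, 154, 43, 5124] rect mm [589.9 254.6] [20.8 60.5] 5.6 z 0.0694 [162 143 118]
w8.png [360, 293, 29, 31, 698] rect mm [580.4 299.4] [17.4  4.9] 2.8 z 0.0729 [52 52 52]
```

Emit:
arm_command(
  plan=[
    {"dx": -0.4,"dy": 0,"dz": 0,"wx": 0,"wy": -0.12,"wz": 0.1},
    {"dx": -0.7,"dy": 0,"dz": 0,"wx": 0,"wy": 0,"wz": 0},
    {"dx": -0.9,"dy": 0,"dz": 0,"wx": 0,"wy": 0,"wz": 0},
    {"dx": -0.9,"dy": 0,"dz": 0,"wx": 0,"wy": 0,"wz": 0},
    {"dx": -0.9,"dy": 0,"dz": 0,"wx": 0,"wy": 0,"wz": 0},
    {"dx": -0.9,"dy": 0,"dz": 0,"wx": 0,"wy": 0,"wz": 0},
    {"dx": -0.9,"dy": 0,"dz": 0,"wx": 0,"wy": 0,"wz": 0},
    {"dx": -0.3,"dy": 0,"dz": -0.6,"wx": 0,"wy": 0,"wz": 0},
    {"dx": 0,"dy": 0,"dz": -0.9,"wx": 0,"wy": 0,"wz": 0},
    {"dx": 0,"dy": 0,"dz": -0.9,"wx": 0,"wy": 0,"wz": 0},
    {"dx": 0,"dy": 0,"dz": -0.7,"wx": 0,"wy": 0,"wz": 0},
    {"dx": 0,"dy": 0,"dz": 0,"wx": 0,"wy": 0,"wz": 0},
  ],
)

```text
time_s: 17.47
tcp_pos: [0.5154, 0.2476, 0.1654]
eef_rot: [56.8, 89.5, 60.3]
contact_force: [-0.3, -1.1, -0.5]
gripper_width: 0.0877
```

Emit:
arm_command(
  plan=[
    {"dx": 0,"dy": 0,"dz": 0,"wx": 0,"wy": 0,"wz": 0},
    {"dx": 0,"dy": 0,"dz": 0,"wx": 0,"wy": 0,"wz": 0},
    {"dx": 0,"dy": 0,"dz": 0,"wx": 0,"wy": 0,"wz": 0},
    {"dx": 0,"dy": 0,"dz": 0,"wx": 0,"wy": 0,"wz": 0},
    {"dx": 0,"dy": 0,"dz": 0,"wx": 0,"wy": 0,"wz": 0},
  ],
  fingers=1,
  force=10,
)

```text
time_s: 17.88
tcp_pos: [0.5151, 0.2476, 0.1659]
eef_rot: [54.4, 89.4, 57.9]
contact_force: [0.3, 0.2, -0.5]
gripper_width: 0.0598
```

```bash
python3 - <<'E'
from look import *
s,R=st()
snap('wrist','w9.png'); cartons('w9.png',.064,.08)
E
```

```text
t 17.88 tcp [0.5151 0.2476 0.1659] F [ 0.34  0.19 -0.51] M [-0.07 -0.11 -0.03] w 0.0598 yaw(toolz) 3.51 toolx [ 0.005  0.008 -1.   ]
w9.png [488, 214, 24, 20, 282] rect mm [524.7 441.6] [ 3.  19.7] 34.3 z 0.0714 [95 96 92]
w9.png [218, 243, 76, 19, 1341] rect mm [562.2 253. ] [14.4 59.8] 2.8 z 0.0689 [176 157 131]
w9.png [220, 293, 73, 31, 2219] rect mm [611.8 256.3] [31. 60.] 2.9 z 0.0694 [193 173 145]
```

View pics/w9.png

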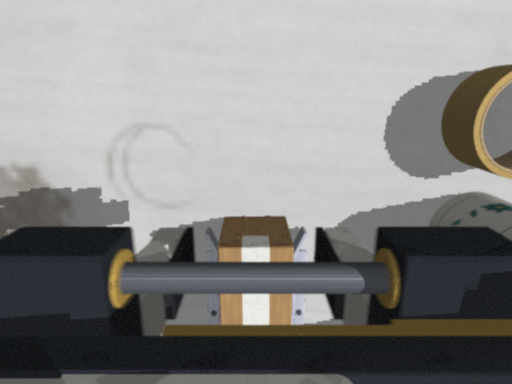

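Emit:
arm_command(
  plan=[
    {"dx": 0,"dy": 0.14,"dz": -0.3,"wx": 0,"wy": 0.05,"wz": -0.1},
    {"dx": 0,"dy": 0,"dz": 0,"wx": 0,"wy": 0,"wz": 0},
    {"dx": 0,"dy": 0,"dz": 0,"wx": 0,"wy": 0,"wz": 0},
    {"dx": 0.7,"dy": 0,"dz": -0.05,"wx": 0,"wy": 0.03,"wz": 0},
    {"dx": 0.8,"dy": 0,"dz": -0.05,"wx": 0,"wy": 0.03,"wz": 0},
    {"dx": 0.8,"dy": 0,"dz": -0.05,"wx": 0,"wy": 0.03,"wz": 0},
    {"dx": 0.8,"dy": 0,"dz": -0.05,"wx": 0,"wy": 0.03,"wz": 0},
    {"dx": 0.8,"dy": 0,"dz": -0.05,"wx": 0,"wy": 0.03,"wz": 0},
    {"dx": 0.8,"dy": 0,"dz": -0.05,"wx": 0,"wy": 0.03,"wz": 0},
    {"dx": 0.7,"dy": 0,"dz": -0.05,"wx": 0,"wy": 0.03,"wz": 0},
    {"dx": 0,"dy": 0,"dz": 0,"wx": 0,"wy": 0,"wz": 0},
    {"dx": 0,"dy": 0,"dz": 0,"wx": 0,"wy": 0,"wz": 0},
  ],
)

```text
time_s: 18.93
tcp_pos: [0.5022, 0.2511, 0.0538]
eef_rot: [-177.3, 89.2, -173.7]
contact_force: [0.2, -0.7, 1.0]
gripper_width: 0.0004
```

```bash
python3 - <<'E'
from look import *
s,R=st()
snap('wrist','w10.png'); cartons('w10.png',.064,.08)
E
```

```text
t 18.93 tcp [0.5022 0.2511 0.0538] F [ 0.17 -0.72  0.99] M [ 0.03 -0.17  0.01] w 0.0004 yaw(toolz) 3.55 toolx [-0.014 -0.002 -1.   ]
w10.png [244, 245, 10, 17, 142] rect mm [492.  248.5] [4.  1.9] 76.9 z 0.0722 [39 40 40]
w10.png [256, 246, 10, 16, 140] rect mm [491.6 253.7] [2.3 4.2] 23.3 z 0.0722 [33 34 34]
```

View pics/w10.png

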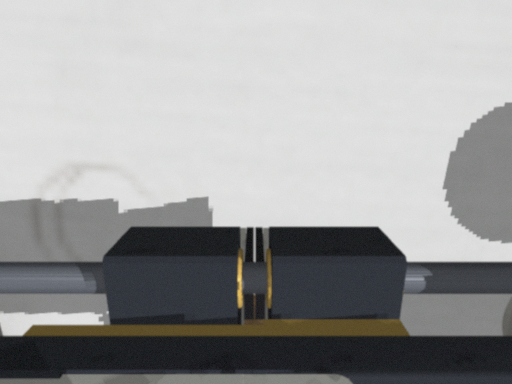

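Emit:
arm_command(
  plan=[
    {"dx": 0.6,"dy": -0.05,"dz": 0,"wx": 0,"wy": -0.15,"wz": 0},
    {"dx": 0.5,"dy": 0,"dz": 0,"wx": 0,"wy": 0,"wz": 0},
    {"dx": 0,"dy": 0,"dz": 0.5,"wx": 0,"wy": 0,"wz": 0},
    {"dx": 0,"dy": 0,"dz": 0.5,"wx": 0,"wy": 0,"wz": 0},
    {"dx": 0,"dy": 0,"dz": 0.3,"wx": 0,"wy": 0,"wz": 0},
    {"dx": 0,"dy": 0,"dz": 0,"wx": 0,"wy": 0,"wz": 0},
  ],
)

```text
time_s: 19.48
tcp_pos: [0.5337, 0.2546, 0.0363]
eef_rot: [43.1, 89.7, 46.7]
contact_force: [0.5, 0.7, -0.6]
gripper_width: 0.0
```

```bash
python3 - <<'E'
from look import *
avgF(2);st()
E
```

```text
avgF [-0.56  0.04 -0.16] sd [0.33 0.48 0.19] M [-0.03  -0.094  0.014] tcp [0.5329 0.2543 0.0362]
t 19.58 tcp [0.5325 0.2541 0.036 ] F [-0.88  0.52 -0.35] M [-0.01 -0.04  0.  ] w 0.0005 yaw(toolz) 3.64 toolx [ 0.003  0.004 -1.   ]
```

Emit:
arm_command(
  plan=[
    {"dx": 0.15,"dy": -0.13,"dz": 0.2,"wx": 0,"wy": 0,"wz": 0},
    {"dx": 0,"dy": 0,"dz": 0.25,"wx": 0,"wy": 0,"wz": 0},
    {"dx": 0,"dy": 0,"dz": 0.2,"wx": 0,"wy": 0,"wz": 0},
    {"dx": 0,"dy": 0,"dz": 0.1,"wx": 0,"wy": 0,"wz": 0},
  ],
)

```text
time_s: 19.92
tcp_pos: [0.5475, 0.2517, 0.0333]
eef_rot: [66.7, 89.8, 70.3]
contact_force: [-8.6, 1.2, 5.9]
gripper_width: 0.0002
```

```bash
python3 - <<'E'
from look import *
avgF(2);st()
E
```

```text
avgF [-2.43 -0.8   2.18] sd [0.64 0.47 0.02] M [-0.279  0.686  0.032] tcp [0.5476 0.2517 0.0332]
t 20.02 tcp [0.5476 0.2517 0.0332] F [-1.79 -0.33  2.16] M [-0.41  0.61 -0.02] w 0.0007 yaw(toolz) 3.63 toolx [ 0.002  0.003 -1.   ]
```

Emit:
arm_command(
  plan=[
    {"dx": 0,"dy": 0.02,"dz": 0.12,"wx": 0,"wy": 0,"wz": 0},
    {"dx": 0,"dy": 0,"dz": 0.12,"wx": 0,"wy": 0,"wz": 0},
  ],
)

```text
time_s: 20.18
tcp_pos: [0.549, 0.2514, 0.0331]
eef_rot: [162.6, 89.8, 166.2]
contact_force: [-18.1, 3.8, 13.9]
gripper_width: 0.0006
```

```bash
python3 - <<'E'
from look import *
st();avgF(1);st()
E
```

```text
t 20.18 tcp [0.549  0.2514 0.0331] F [-18.05   3.78  13.9 ] M [1.51 6.11 0.22] w 0.0006 yaw(toolz) 3.59 toolx [-0.004  0.001 -1.   ]
avgF [-12.26   0.9    9.55] sd [0. 0. 0.] M [0.428 3.92  0.183] tcp [0.549  0.2514 0.0331]
t 20.23 tcp [0.549  0.2514 0.0331] F [-12.26   0.9    9.55] M [0.43 3.92 0.18] w 0.0003 yaw(toolz) 3.6 toolx [-0.004  0.001 -1.   ]
```

Emit:
arm_command(
  plan=[
    {"dx": 0,"dy": 0,"dz": -0.5,"wx": 0,"wy": 0,"wz": 0},
    {"dx": 0,"dy": 0,"dz": -0.8,"wx": 0,"wy": 0,"wz": 0},
    {"dx": 0,"dy": 0,"dz": -0.8,"wx": 0,"wy": 0,"wz": 0},
    {"dx": -0.6,"dy": 0,"dz": -0.3,"wx": 0,"wy": 0,"wz": 0},
    {"dx": -1,"dy": 0,"dz": 0,"wx": 0,"wy": 0,"wz": 0},
    {"dx": -1,"dy": 0,"dz": 0,"wx": 0,"wy": 0,"wz": 0},
    {"dx": -1,"dy": 0,"dz": 0,"wx": 0,"wy": 0,"wz": 0},
    {"dx": -1,"dy": 0,"dz": 0,"wx": 0,"wy": 0,"wz": 0},
    {"dx": -1,"dy": 0,"dz": 0,"wx": 0,"wy": 0,"wz": 0},
    {"dx": -1,"dy": 0,"dz": 0,"wx": 0,"wy": 0,"wz": 0},
    {"dx": -1,"dy": 0,"dz": 0,"wx": 0,"wy": 0,"wz": 0},
    {"dx": -1,"dy": 0,"dz": 0,"wx": 0,"wy": 0,"wz": 0},
    {"dx": -1,"dy": 0,"dz": 0,"wx": 0,"wy": 0,"wz": 0},
    {"dx": 0,"dy": 0,"dz": 0,"wx": 0,"wy": 0,"wz": 0},
  ],
)

```text
time_s: 21.4
tcp_pos: [0.5002, 0.2478, 0.2452]
eef_rot: [35.5, 89.6, 39.4]
contact_force: [0.9, 0.9, 1.0]
gripper_width: 0.0004
```

```bash
python3 - <<'E'
from look import *
st()
snap('wrist','w11.png'); cartons('w11.png',.064,.08)
for c in ('scene','side'):
    p,_=snap(c,c+'11.png'); cartons(c+'11.png')
cv2.imwrite('pics/s11c.png',cv2.resize(p[100:200,200:330,::-1],None,fx=6,fy=6,interpolation=2))
E
```

```text
t 21.4 tcp [0.5002 0.2478 0.2452] F [0.86 0.93 0.98] M [ 0.07 -0.23 -0.03] w 0.0004 yaw(toolz) 3.8 toolx [ 0.006  0.005 -1.   ]
w11.png [413, 201, 70, 46, 624] rect mm [536.9 441.3] [21.  77.2] 41.0 z 0.0724 [118 119 114]
w11.png [476, 213, 28, 49, 559] rect mm [553.5 495.6] [58.9 15.3] 9.0 z 0.072 [103 102  98]
w11.png [241, 226, 24, 36, 96] rect mm [574.7 248.5] [23.  38.9] 79.9 z 0.0686 [167 167 161]
w11.png [245, 293, 19, 31, 143] rect mm [653.4 259. ] [39.3 20. ] 4.4 z 0.0699 [203 203 198]
w11.png [400, 307, 77, 25, 1361] rect mm [652.8 461.4] [15.9 79.9] 8.6 z 0.0732 [209 214 199]
scene11.png [241, 104, 44, 7, 161] rect mm [664.2 656.4] [ 30.6 212. ] 88.2 z 0.0702 [118 119 120]
scene11.png [177, 107, 44, 7, 168] rect mm [353.5 659.4] [ 36.7 206.4] 88.1 z 0.0704 [120 121 121]
scene11.png [261, 120, 20, 17, 139] rect mm [679.4 440.6] [ 62.4 129. ] 8.7 z 0.0695 [113 121 111]
scene11.png [235, 125, 18, 12, 74] rect mm [561.5 417.6] [77.9 66.3] 3.9 z 0.0701 [113 113 109]
scene11.png [246, 145, 30, 12, 261] rect mm [619.4 250.5] [121.3  72.5] 5.5 z 0.0684 [141 127 106]
scene11.png [2
[... 1745 characters left out ...]
2 149 113]
side11.png [257, 189, 41, 17, 501] rect mm [617.6 -80.3] [122.7  70.2] 4.3 z 0.0683 [132 120 102]
side11.png [323, 188, 11, 7, 60] rect mm [785.2 -78.1] [17.9 32.7] 70.1 z 0.0707 [123 124 122]
side11.png [216, 222, 27, 31, 627] rect mm [ 449.9 -249.9] [126.8  61. ] 76.0 z 0.0686 [138 129  83]
side11.png [267, 223, 46, 22, 654] rect mm [ 623.1 -262.6] [123.1  65.8] 5.8 z 0.0683 [113 102  87]
side11.png [306, 269, 49, 59, 631] rect mm [ 669.1 -518.4] [ 75.3 193.8] 1.3 z 0.0693 [162 169 168]
side11.png [321, 287, 32, 30, 195] rect mm [ 683.8 -547.7] [93.2 62. ] 84.9 z 0.07 [136 140 139]
side11.png [373, 316, 26, 22, 441] rect mm [ 780.1 -630.3] [58.1 55.8] 77.7 z 0.0674 [151 143 114]
```

View pics/w11.png

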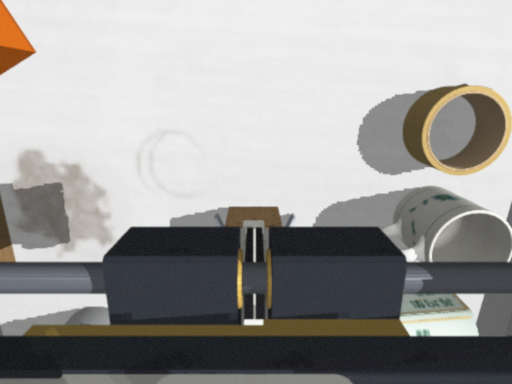

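View pics/s11c.png

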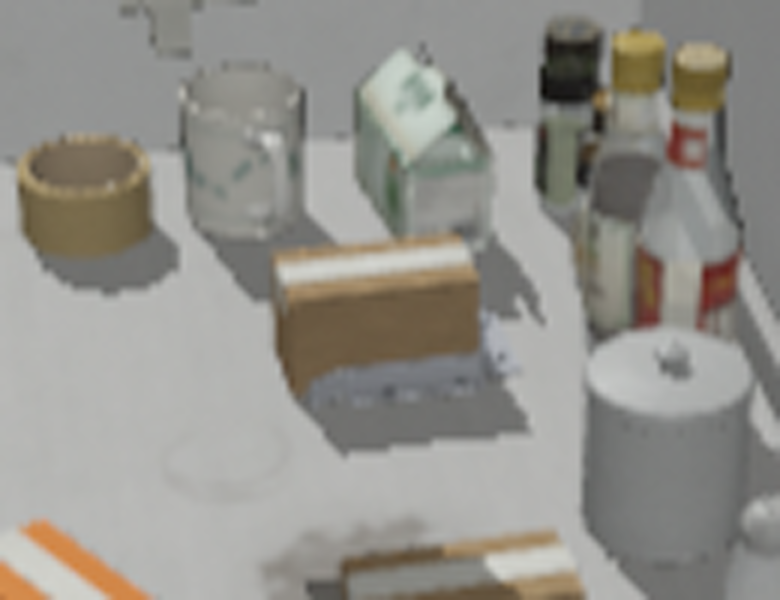

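Emit:
arm_command(
  plan=[
    {"dx": 0,"dy": 0.05,"dz": 0.9,"wx": 0,"wy": 0,"wz": 0},
    {"dx": 0,"dy": 0.05,"dz": 0.9,"wx": 0,"wy": 0,"wz": 0},
    {"dx": 0,"dy": 0.05,"dz": 0.9,"wx": 0,"wy": 0,"wz": 0},
    {"dx": 0,"dy": 0.05,"dz": 0.9,"wx": 0,"wy": 0,"wz": 0},
    {"dx": 0,"dy": 0,"dz": 0.9,"wx": 0,"wy": 0,"wz": 0},
    {"dx": 0,"dy": 0,"dz": 0.6,"wx": 0,"wy": 0,"wz": 0},
    {"dx": 0,"dy": 0,"dz": 0,"wx": 0,"wy": 0,"wz": 0},
  ],
)

```text
time_s: 22.13
tcp_pos: [0.5999, 0.2555, 0.233]
eef_rot: [-157.3, 89.4, -153.4]
contact_force: [0.1, -0.3, -0.0]
gripper_width: 0.0004
```

```bash
python3 - <<'E'
from look import *
st()
p,_=snap('wrist','w12.png'); cartons('w12.png',.064,.08)
cv2.imwrite('pics/w12c.png',cv2.resize(p[60:240,150:360,::-1],None,fx=3.5,fy=3.3,interpolation=2))
z=np.load('pics/w12.png.npz'); W=world(z)
roi=(W[...,0]>.66)&(W[...,0]<.70)&(W[...,1]>.2)&(W[...,1]<.31)&(W[...,2]>.024)&(W[...,2]<.04)
P=W[roi]; print(len(P)); 
if len(P): print(P[np.argsort(P[:,0])][::max(1,len(P)//20)].round(4).tolist())
E
```

```text
t 22.13 tcp [0.5999 0.2555 0.233 ] F [ 0.06 -0.33 -0.04] M [ 0.03 -0.17 -0.04] w 0.0004 yaw(toolz) 3.83 toolx [-0.01  -0.005 -1.   ]
w12.png [435, 102, 64, 51, 526] rect mm [538.9 434.8] [12.2 63.7] 52.2 z 0.0727 [122 122 118]
w12.png [221, 132, 66, 124, 5971] rect mm [618.9 256.4] [121.4  60.1] 3.7 z 0.0693 [228 203 170]
w12.png [401, 155, 23, 16, 258] rect mm [575.6 399. ] [13.5 13. ] 9.5 z 0.0736 [153 154 151]
w12.png [439, 169, 23, 21, 99] rect mm [587.4 435.6] [32.6  2.5] 53.6 z 0.0729 [114 115 111]
w12.png [470, 169, 42, 24, 321] rect mm [590.2 479.4] [ 8.4 43.9] 26.8 z 0.0715 [127 126 121]
w12.png [392, 232, 114, 28, 1954] rect mm [655.2 450. ] [ 16.2 103.6] 9.1 z 0.0733 [222 226 213]
w12.png [83, 293, 20, 31, 299] rect mm [749.4  99.7] [44.3  7. ] 12.9 z 0.0726 [184 187 188]
w12.png [403, 293, 33, 4, 86] rect mm [708.8 429.4] [ 4.5 32.9] 9.8 z 0.0747 [81 79 75]
w12.png [245, 317, 16, 7, 71] rect mm [755.2 264.6] [19.3  2.6] 62.1 z 0.0718 [199 196 179]
w12.png [408, 329, 23, 7, 105] rect mm [760.2 445.7] [24.8  5.4] 86.5 z 0.0676 [125 128 115]
0
```

View pics/w12c.png

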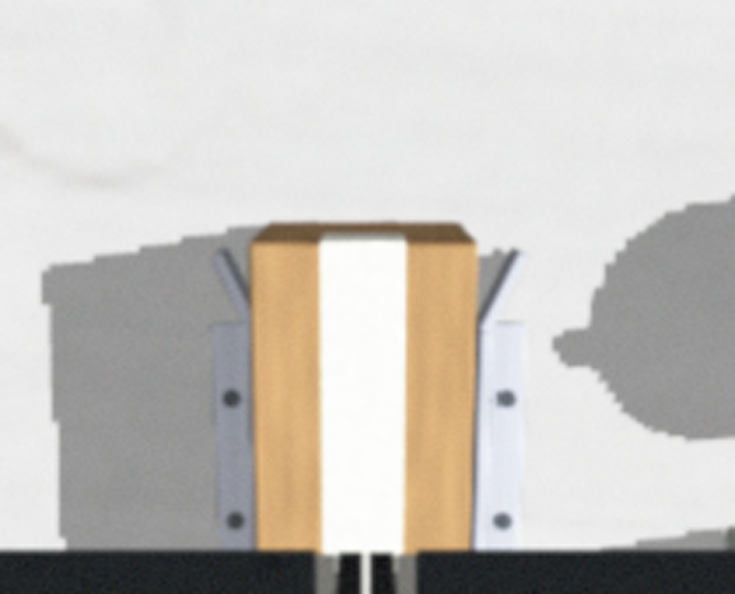

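Emit:
arm_command(
  plan=[
    {"dx": 0,"dy": 0,"dz": 0.9,"wx": 0,"wy": 0,"wz": 0},
    {"dx": 0,"dy": 0,"dz": 0.9,"wx": 0,"wy": 0,"wz": 0},
    {"dx": 0,"dy": 0,"dz": 0.5,"wx": 0,"wy": 0,"wz": 0},
    {"dx": 0,"dy": 0,"dz": 0,"wx": 0,"wy": 0,"wz": 0},
  ],
)

```text
time_s: 22.52
tcp_pos: [0.6425, 0.2577, 0.2292]
eef_rot: [-158.3, 89.0, -154.5]
contact_force: [-0.1, -1.1, -0.7]
gripper_width: 0.0004
```

```bash
python3 - <<'E'
from look import *
st()
p,_=snap('wrist','w13.png'); cartons('w13.png',.064,.08)
cv2.imwrite('pics/w13c.png',cv2.resize(p[60:240,150:360,::-1],None,fx=3.5,fy=3.3,interpolation=2))
for f in ('w12','w13'):
    z=np.load(f'pics/{f}.png.npz'); W=world(z)
    for y0,y1 in ((.195,.22),(.29,.31)):
        roi=(W[...,0]>.54)&(W[...,0]<.60)&(W[...,1]>y0)&(W[...,1]<y1)&(W[...,2]>.011)&(W[...,2]<.022)
        P=W[roi]; print(f,len(P),P[np.argsort(P[:,0])][:8].round(4).tolist())
    roi=(W[...,0]>.66)&(W[...,0]<.70)&(W[...,1]>.2)&(W[...,1]<.315)&(W[...,2]>.024)&(W[...,2]<.04)
    P=W[roi]; print(f,'stop',len(P),P[np.argsort(P[:,1])][::max(1,len(P)//14)].round(4).tolist())
E
```

```text
t 22.52 tcp [0.6425 0.2577 0.2292] F [-0.13 -1.14 -0.66] M [-0.07 -0.15  0.02] w 0.0004 yaw(toolz) 3.85 toolx [-0.016 -0.008 -1.   ]
w13.png [447, 53, 49, 52, 457] rect mm [540.4 432. ] [ 9.1 56.5] 56.4 z 0.0727 [116 116 112]
w13.png [221, 85, 69, 133, 8587] rect mm [619.1 256.4] [121.   60.1] 3.8 z 0.0694 [224 199 168]
w13.png [410, 108, 25, 17, 300] rect mm [575.2 399.7] [13.5 14.3] 9.4 z 0.0735 [145 146 143]
w13.png [449, 122, 32, 27, 199] rect mm [589.1 438.5] [42.1  3.9] 55.5 z 0.073 [107 107 104]
w13.png [488, 137, 24, 11, 120] rect mm [594.  476.5] [ 2.9 25. ] 20.9 z 0.0708 [125 124 119]
w13.png [382, 193, 130, 51, 2565] rect mm [667.4 442.9] [ 39.6 120.1] 10.5 z 0.0731 [212 218 204]
w13.png [17, 233, 76, 29, 624] rect mm [720.7  68.7] [70.4 15.9] 72.1 z 0.072 [97 98 99]
w13.png [485, 246, 24, 9, 107] rect mm [697.  496.9] [ 7.9 24.1] 7.2 z 0.0697 [121 119 111]
w13.png [407, 255, 41, 7, 163] rect mm [709.2 430.5] [ 5.3 43. ] 9.3 z 0.0702 [93 89 80]
w13.png [403, 298, 42, 35, 536] rect mm [770.7 436.4] [20.8 40.7] 42.7 z 0.0724 [119 125 107]
w13.png [457, 314, 39, 22, 440] rect
[... 649 characters left out ...]
0.0176], [0.5715, 0.2071, 0.0172], [0.5722, 0.2111, 0.0162]]
w13 160 [[0.5643, 0.2998, 0.016], [0.5652, 0.3018, 0.0177], [0.5652, 0.3009, 0.0166], [0.5653, 0.2998, 0.017], [0.5653, 0.2992, 0.0136], [0.5661, 0.3019, 0.0174], [0.5662, 0.3008, 0.0183], [0.5663, 0.3, 0.0163]]
w13 stop 48 [[0.6825, 0.2244, 0.0322], [0.6811, 0.2252, 0.0294], [0.6847, 0.2256, 0.0322], [0.6812, 0.2262, 0.029], [0.6844, 0.2267, 0.0329], [0.6766, 0.2943, 0.0323], [0.6768, 0.2947, 0.0281], [0.6775, 0.2955, 0.0326], [0.6762, 0.2956, 0.0296], [0.6774, 0.2965, 0.0329], [0.6764, 0.2968, 0.0287], [0.6772, 0.2975, 0.0332], [0.6763, 0.2978, 0.0289], [0.6773, 0.2986, 0.0326], [0.6763, 0.2989, 0.0288], [0.6781, 0.2997, 0.0334]]
```

View pics/w13c.png

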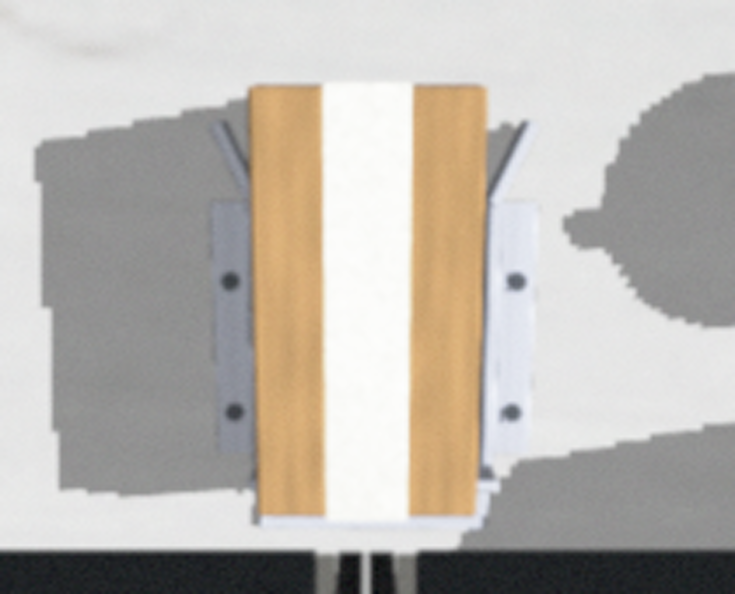

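```bash
python3 - <<'E'
from look import *
st(); print(r.close_job())
E
```

```text
t 22.57 tcp [0.6417 0.2576 0.2291] F [ 0.53  0.54 -0.42] M [-0.02 -0.06 -0.01] w 0.0004 yaw(toolz) 3.84 toolx [-0.017 -0.008 -1.   ]
the job is handed in; nothing more can be done
None
```

The full carton is home against the end stop in the bay, and I handed the job in at 22.6 s of the 67 s allowed.

- **Finding the full one:** I tested the carton nearest the bay first. Raising its near end took about 5 N, where an empty one would have read about 1.4 N there. I did not raise the other two, so that they stayed exactly where they stood.
- **Sliding it in:** I slid it back, sideways and lengthwise into the rails. On release it sat about 2 mm short of where it had first met the stop. I then closed the fingers and pushed it from behind until it stopped again, at about 18 N peak, and backed off.
- **Final checks on the full carton:** its far end measures x = 0.679 m and the stop's inner face about 0.679 m, so I see no gap. Its yaw of 3.8° agrees with the bay's, measured at roughly 3.7–4°, and it stands between the rails.
- **Other objects:** the two empties, the look-alikes and the other things checked in the scene and side pictures measure as before, within noise. The gripper was clear of everything, with the wrist force near zero.

No check failed. The only disagreement was 1–2 mm between cameras on the stop's position, which is within the calibration tolerance.

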